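Press a bushing home in a printer carrier arm with the hand press

ROBOT

A 7-joint arm with a two-finger parallel gripper is mounted at the origin on the work surface. World frame = base frame: x ahead of the robot, y to its left, z up, the work surface at z = 0. Lengths are in m, angles in degrees, forces in N, time in s.
With the tool pointing down it reaches from about 0.35 to 0.9 m from the base axis. Payload 7.2 kg.
Tool frame: the origin (TCP) lies on the centre line of the jaws, within the pads' length; the fingertips stand 14 mm ahead of it and the grasp point (between the pads) lies 5 mm behind it; x points along the fingers, y is the direction in which the jaws open and shut, and the axes are right-handed (so a half turn about x gives the same grasp; the last joint's range is limited). The gripper opens to 88 mm and grips with 3 to 60 N. Pads are 20 mm wide; open, the fingers measure 115 mm over their backs; the gripper's body (75 mm by 178 mm) begins 61 mm behind the grasp point.
Start: joints at [-73.293, 23.554, -0.728, 91.456, 0.321, 64.991, -4.71], TCP at [0.22, 0.585, 0.237] pointing down, gripper open.
Joint ranges: [-169.25, 169.25], [-16.82, 113.86], [-84.01, 82.57], [7.8, 145.47], [-59.2, 239.2], [7.22, 106.19], [-163.78, 163.78]. Speed limits (degrees/s): [136.94, 136.94, 172.46, 172.46, 180, 180, 180].

INTERFACE

Orientations are given as a 3x3 rotation matrix whose columns are the frame's x, y, z axes.
In Python, from rig import env gives the robot as it stands.
- The arm moves only by the tool send_rows, never from a script. Its argument "plan" is a list of rows, each a list of 7 numbers: the turn, a rotation vector about the tool's x, y, z normalised to -1 to 1, where 1 is 5 degrees, then the shift along the tool's x, y, z normalised to -1 to 1, where 1 is 0.05 m, then the opening in per cent of the stroke, from 0 (shut) to 100 (fully open). In form: [[wx, wy, wz, x, y, z, fingers], ...]. A call has 1 to 5 rows; each row shifts and turns the commanded pose from where the row before left it, along the tool's axes as they then stand; what a row does not reach is not made up. A row lasts 1/10 s, in which the tool goes at most 50 mm and 8.59 degrees, less where a joint would pass 70% of its speed; a pose out of reach is approached as far as the arm can. A call with a number of a shift or a turn outside -1 to 1 is refused whole. A call with a gripper value outside its range is refused whole. The fingers move at their own pace and stop on an object; "force" is the grip in N (left out, the last holds). Time passes only in rows, so rows that do not move let the fingers close. It gives the time, the measured TCP pose, the force and the opening at its end, in the units of the state.
- env.observe(): the state, without advancing time (a new reading comes with each control period).
- env.snapshot(name): name is "scene" or "top" or "wrist"; returns a dict with "pixels" (480x640x3 uint8, red, green, blue), "camera_matrix" (3x3 intrinsics, pixels), "world_from_camera" (4x4, takes a point from camera to world coordinates). Camera axes: x right, y down, z forward; pixel columns grow to the right and rows downward; lengths in m; the calibration is good to about 2 mm. A picture is of the moment at which its call begins. There is no depth.
- env.finish_job(): hands the job in, once; it reports no verdict.
Trained networks look in a picture, given as the dict that the camera call returned (one of the last four; its "shot" number tells which), for a name from the list of things; names that differ only in an ending like _2 or _b are one class to them, and where a whole thing is asked for, a point or a joint stands for the part that bears it (a point fixed in the world has none). Each returns a list of dicts, best first, with "conf" (0 to 1); they miss things now and then, are a little off and sometimes report something else, mostly with a low value. They report only what shows in the picture. A call takes as long as a camera call. They do not tell look-alikes from the thing itself.
- env.masks_of(picture, query): "pixels" (480x640 bool, what is visible of it) and "position" ([column, row] in pixels, amid what is visible of it).
The state is a dict: "time": time; "q": joint angles; "qd": joint speeds; "tau": joint torques, N m; "tool_pos": TCP position; "tcp_rot": TCP orientation; "wrist_force": force on the tool from outside, world axes, zero at the start; "ft_torque": the same for the moment, N m; "grip_width": finger opening in m.
Only numpy, scipy, OpenCV 4.12 (cv2) and the standard library are available. Lean on these libraries where they do the work, as an engineer would, in place of code of your own. Each camera call takes 0.05 s, during which the arm holds its last target.

TASK

The loose plywood carrier arm still has its bronze bushing standing proud: slide it bushing end first between the guides of the hand press, flat on the bed and up against the back stop, let go of it, then push the black palm knob right down to its stop so the bushing's flange goes home on the wood, and let the knob spring back up. Then take the arm out and lay it gently, flat and bushing side up, on the green mat next to the finished arm. Do not knock the other things on the desk about.

Things in the scene. Friction and masses are not known exactly. Their poses are not given: they have to be found in the camera images.
- carrier: The arm to work on: loose flat laser-cut plywood plate with dark burnt edges, 50 wide (its x) x 190 long (its y) x 12 mm thick, 0.1 kg. Origin at the centre of its underside, z up. The bushing sits on its centre line 75 mm from the centre towards +y. Grip it across the 50 mm width, from the middle to 30 mm behind it (-y), so that the gripper stays clear of the press head.
- bushing_top (a point): Centre of the top of the bronze flanged bushing in the arm to work on. Flange 16 mm diameter, 2 mm thick. At the start the flange top is 6.5 to 8 mm above the upper face of the plywood (the flange hangs 4.5 to 6 mm clear of the wood); when home it is 2 mm above it.
- bushing (a joint): How far the bushing has been pushed into the arm, m: 0 to 0.0015 at the start, 0.006 when its flange lies on the wood. A light press fit that stays where it is left; it needs about 5 N to move.
- press: Grey bench hand press fixed to the desk. Origin on the desk surface under the plunger's axis; x sideways, y into the mouth (open side to column), z up. Flat bed 30 mm above the desk: base 124 mm wide from y = -45 to +120 mm, before it a 36 mm wide rest tongue from y = -144 to -45 mm (narrower than the arm, so fingers can straddle it). Head and column stand behind, up to 170 mm high.
- press_stop (a point): Middle of the back stop's front face, at bed height, 20 mm behind the plunger's axis; the stop is 14 mm high. An arm pushed against it has its bushing exactly under the plunger and its own origin 95 mm in front of this point (press -y).
- press_guides (a point): Point on the bed midway between the two aluminium guides, on the plunger's axis. The guides are 10 mm high, their inner faces 27 mm either side (2 mm play each side of the arm), from 30 mm in front of this point to 20 mm behind it, with mouths flaring out to 52 mm in front.
- plunger_top (a point): Centre of the flat top of the black round palm knob (46 mm diameter) on the plunger, 190 mm above the desk when up, 170 mm at its stop. Push it straight down at its centre. Below it: a 34 mm wide sleeve from 80 to 140 mm above the desk, then the 20 mm wide brass nose, whose underside is 34 mm above the bed when up (14 mm above the fully proud bushing of an arm on the bed).
- plunger (a joint): Plunger travel downwards, m: 0 up, 0.020 at its stop (knob hub on the sleeve). A spring returns it. It takes about 3 N to start, 9 N at the stop, and about 14 N while pushing the bushing in.
- mat: Green mat fixed on the desk, 200 (its x) x 240 (its y) x 3 mm; origin at the centre of its underside. The finished arm lies on its +x half, lengthwise along y; the -x half is free.
- carrier_done: A finished arm, the same as the carrier arm with its bushing already home, lying loose on the mat's +x half, its centre 50 to 56 mm from the mat's centre line. Origin at the centre of its underside. Leave it where it is.
- motor: Bystander: stepper motor standing upright, 42 x 42 mm, 62 mm high with shaft; origin at the centre of its underside. On the far side, between press and mat.
- calipers: Bystander: calipers, 230 mm long, lying near the robot; origin under the middle of the beam.
- hex_key: Bystander: small black L-shaped hex key, 75 mm, lying in front of the press; origin near its middle.
- screwdriver: Bystander: green-handled screwdriver, 190 mm long, lying left of the press; origin under its middle.
- mug: Bystander: blue mug, 82 mm wide, 95 mm high, standing to the right; origin at the centre of its underside.
Things that resemble listed ones, but are neither listed nor needed, are in the scene too. What is shaped like the carrier but blue is not meant.

How it is judged (in metres and radians):
On the way, in this order (a step that is already met when the one before it is completed fails the run):
1. the carrier arm lies flat on the press bed with its still proud bushing under the plunger (centres within 5 mm), let go, the plunger still up (horizontal distance between bushing_top and plunger_top below 0.005 m and z of carrier in the frame of press between 0.0275 and 0.0325 m and angle between the y axis of carrier and the y axis of press, either way round below 0.12 rad and angle between carrier's own z axis and vertical below 0.05 rad and value of joint each of bushing, plunger below 0.003 m and contact force between the fingers and carrier below 0.1 N), for 0.2 s.
2. the plunger is pressed down to its stop (within 2 mm) on the bushing, which is driven home (within 1.5 mm) (value of joint plunger above 0.018 m and value of joint bushing above 0.0045 m and horizontal distance between bushing_top and plunger_top below 0.006 m), for 0.1 s.
3. the plunger has sprung back up, the arm still in the press (value of joint plunger below 0.003 m and horizontal distance between bushing_top and plunger_top below 0.02 m), for 0.1 s.
At the end, for the whole second after the job is handed in: The carrier arm lies at rest flat (within 3 degrees), bushing side up, on the mat itself (underside within 2.5 mm of the mat's top, its centre over the mat, at least 15 mm inside the long edges and 50 mm inside the ends), bushing home within 1.5 mm, the plunger fully up (x of carrier in the frame of mat between -0.085 and 0.085 m and y of carrier in the frame of mat between -0.07 and 0.07 m and height (world z) of carrier between 0.0005 and 0.0055 m and angle between carrier's own z axis and vertical below 0.05 rad and value of joint bushing above 0.0045 m and value of joint plunger below 0.003 m and linear speed of carrier below 0.02 m/s); the robot touches nothing.
It fails at once if the carrier arm is dropped (falls free faster than 0.6 m/s, about 18 mm) (linear speed of carrier above 0.6 m/s and contact force between the fingers and carrier below 0.1 N).
It fails at once if the finished arm is moved by more than 20 mm (distance of carrier_done from where it was at the start of the episode above 0.02 m).
It fails at once if a bystander is moved by more than 20 mm (distance of any of motor, calipers, hex_key, screwdriver, mug from where it was at the start of the episode above 0.02 m).
It also fails if it takes over 61 s, if anything falls off the work surface, if the arm or the gripper's body presses on something with over 40 N, if the wrist force passes 120 N, or if a joint passes its speed limit or range.

## Working session

There is one attempt and no reset: what is moved stays moved. The work goes in short steps, Python scripts to look and compute and a tool call to move; the robot and the scene stay as the last step left them, time stands still between calls to the robot, and variables do not carry over. Pictures are saved under pics/ and viewed, and the job is handed in when it is done.

Besides the shell and the picture viewer there is one more tool, called after "Emit:" in YAML: its name, and indented under it one key for each argument. send_rows: Moves the arm, as the interface text tells. Its arguments: {"type":"object","properties":{"plan":{"type":"array","items":{"type":"array","items":{"type":"number"}}},"force":{"type":"number"}},"required":["plan"]}

```bash
ls; mkdir -p pics
python3 - <<'E'
from rig import env
import cv2,numpy as np
print(env.observe())
for n in ["scene","top","wrist"]:
    s=env.snapshot(n)
    cv2.imwrite(f"pics/{n}0.png",s["pixels"][:,:,::-1])
    print(n,s["camera_matrix"].tolist(),np.round(s["world_from_camera"],4).tolist())
E
```

```text
pics
{'time': 0.0, 'q': array([-73.29156013,  23.60018285,  -0.72954656,  91.50441543,
         0.32077148,  64.99063126,  -4.70876835]), 'qd': array([ 0.05860636, -0.05194695, -0.1453923 ,  0.06107078, -0.01542243,
       -0.05319324, -0.03136098]), 'tau': array([-3.84855766e-04, -5.87973189e+01,  6.41191788e-01, -2.91061610e+01,
       -5.39450906e-02,  1.87213282e-02,  1.41369978e-04]), 'tool_pos': array([0.2199177 , 0.58450401, 0.23580453]), 'tcp_rot': array([[-4.72391313e-04,  3.52046904e-01,  9.35982240e-01],
       [-1.55636834e-03,  9.35980952e-01, -3.52047206e-01],
       [-9.99998677e-01, -1.62303717e-03,  1.05765387e-04]]), 'wrist_force': array([-0.29397255, -1.01234337, -0.05984466]), 'ft_torque': array([-0.02822062, -0.03639602, -0.05941249]), 'grip_width': 0.08797334606556127}
scene [[572.5073569977146, 0.0, 315.7305004917815], [0.0, 572.5073569977146, 238.33914065385386], [0.0, 0.0, 1.0]] [[0.3474, 0.632, -0.6927, 1.5149], [0.9377, -0.2259, 0.2641, -0.3789], [0.0104, -0.7413, -0.6711, 1.0582], [0.0, 0.0, 0.0, 1.0]]
top [[514.7762755874035, 0.0, 321.8004599394131], [0.0, 514.7762755874035, 243.60563573735598], [0.0, 0.0, 1.0]] [[-0.0042, -0.9769, 0.2137, 0.2828], [-1.0, 0.0038, -0.0021, 0.004], [0.0013, -0.2137, -0.9769, 1.2578], [0.0, 0.0, 0.0, 1.0]]
wrist [[339.160065279788, 0.0, 319.12688728541616], [0.0, 339.160065279788, 238.80668502217748], [0.0, 0.0, 1.0]] [[0.3515, 0.8928, 0.2816, 0.1415], [0.9362, -0.3351, -0.1062, 0.6132], [-0.0004, 0.3009, -0.9536, 0.3837], [0.0, 0.0, 0.0, 1.0]]
```

View pics/scene0.png

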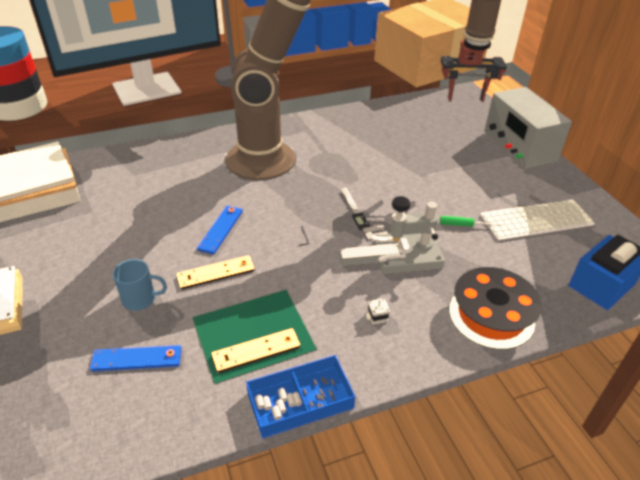

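View pics/top0.png

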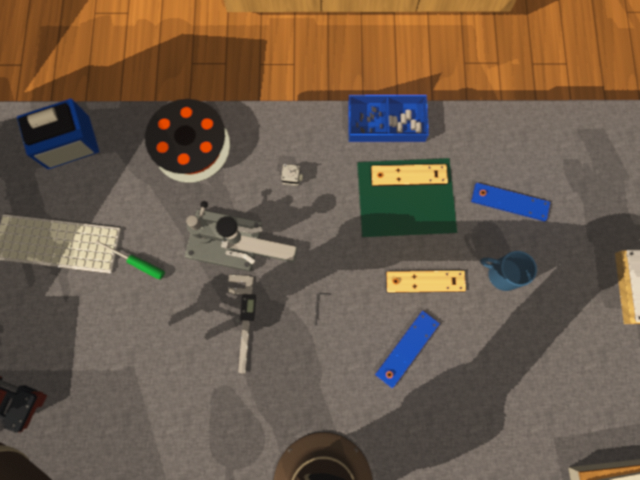

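View pics/wrist0.png

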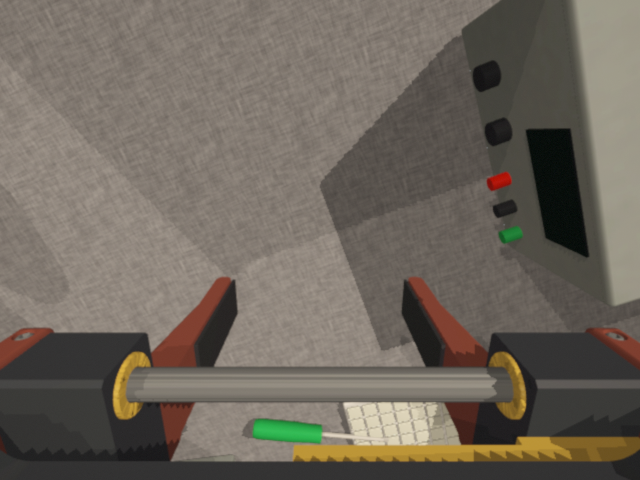

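```bash
cat > h.py <<'E'
from rig import env
import cv2,numpy as np
np.set_printoptions(suppress=True,precision=4)
def ray(s,p,z):
    K=s["camera_matrix"];T=np.array(s["world_from_camera"])
    d=T[:3,:3]@np.linalg.inv(K)@np.array([p[0],p[1],1.]);c=T[:3,3]
    return c+d*(z-c[2])/d[2]
def proj(s,P):
    T=np.linalg.inv(np.array(s["world_from_camera"]));P=np.atleast_2d(P)
    c=P@T[:3,:3].T+T[:3,3];u=c@np.array(s["camera_matrix"]).T
    return u[:,:2]/u[:,2:]
def save(s,name,box=None,f=1):
    im=s["pixels"][:,:,::-1]
    if box: im=im[box[1]:box[3],box[0]:box[2]]
    cv2.imwrite("pics/"+name,cv2.resize(im,None,fx=f,fy=f,interpolation=cv2.INTER_CUBIC))
E
python3 - <<'E'
from h import *
S={}
for n in ["scene","top"]:
    s=env.snapshot(n);S[n]=s
    for q in ["carrier","carrier_done","bushing_top","press","plunger_top","mat","press_stop","motor","calipers","hex_key","mug","screwdriver"]:
        try:
            for m in env.masks_of(s,q)[:3]:
                px=m["pixels"]; r=cv2.minAreaRect(np.argwhere(px)[:,::-1].astype(np.float32))
                print(n,q,round(m["conf"],2),np.round(m["position"],1),px.sum(),np.round(r[0],1),np.round(r[1],1),round(r[2],1), ray(s,m["position"],0.012))
        except Exception as e: print(q,e)
save(S["scene"],"c1.png",(170,190,310,390),5) if 0 else None
a=cv2.resize(S["scene"]["pixels"][240:300,165:265,::-1],None,fx=7,fy=7,interpolation=cv2.INTER_CUBIC)
b=cv2.resize(S["top"]["pixels"][260:300,375:475,::-1],None,fx=7,fy=4,interpolation=cv2.INTER_CUBIC)
cv2.imwrite("pics/crop1.png",np.vstack([a,b])[:600])
save(S["top"],"crop2.png",(160,190,330,300),4)
E
```

```text
scene carrier 0.82 [136. 359.] 1892 [135.  358.1] [21.4 91.2] 86.7 [ 0.6729 -0.477   0.012 ]
scene carrier 0.8 [214.6 271.2] 1222 [215.2 272.3] [17.4 76. ] 76.7 [ 0.4654 -0.2539  0.012 ]
scene carrier 0.69 [216.6 232.6] 1027 [219.4 230.2] [20.1 58.8] 35.3 [ 0.3214 -0.2154  0.012 ]
scene carrier_done 0.74 [255.3 349.4] 1793 [255.4 350.3] [21.7 86.5] 73.4 [ 0.737  -0.2234  0.012 ]
scene press 0.67 [403.6 244. ] 4375 [388.3 236.1] [ 77.1 102.9] 82.9 [0.5363 0.2483 0.012 ]
scene plunger_top 0.77 [400.5 202.2] 290 [399.5 206.5] [21. 17.] 90.0 [0.3707 0.3219 0.012 ]
scene mat 0.87 [249.8 326.8] 5393 [253.5 333.3] [ 71.4 108.6] 71.1 [ 0.6706 -0.2178  0.012 ]
scene press_stop 0.65 [404.  248.6] 4332 [389.1 235. ] [ 76.2 104.1] 84.3 [0.553 0.241 0.012]
scene motor 0.63 [377.9 310.8] 475 [377.  311.5] [25. 22.] 90.0 [0.7274 0.0831 0.012 ]
scene calipers 0.58 [364.3 218.3] 583 [358.7 215.5] [62.9 19.5] 46.5 [0.4021 0.1919 0.012 ]
scene hex_key 0.27 [250.7 327.2] 5344 [253.2 333.9] [ 70.8 107.8] 71.6 [ 0.6724 -0.2161  0.012 ]
scene mug 0.58 [134.6 283.4] 1810 [135.1 283.2] [51.3 46.7] 49.4 [ 0.4
[... 792 characters left out ...]
.3] 5543 [406.4 196.9] [75.4 96.5] 87.5 [ 0.6533 -0.2085  0.012 ]
top mat 0.3 [243.9 309.5] 1002 [245.7 322.5] [97.6 24.3] 83.5 [0.3935 0.1896 0.012 ]
top press_stop 0.57 [227.6 245.6] 4194 [240.1 239.5] [113.9  58.7] 12.1 [0.5512 0.2344 0.012 ]
top press_stop 0.21 [407.9 175. ] 1578 [408.6 174.6] [22.  75.2] 88.8 [ 0.7337 -0.2193  0.012 ]
top motor 0.76 [290.2 175.8] 376 [291.3 174.6] [20.2 20.4] 6.3 [0.7327 0.0811 0.012 ]
top calipers 0.84 [243.6 309.9] 1044 [245.2 322.5] [97.8 25.3] 83.5 [0.3926 0.1903 0.012 ]
top mug 0.94 [509.5 268.9] 1651 [509.3 271.2] [37.9 54.4] 79.0 [ 0.49   -0.4588  0.012 ]
top screwdriver 0.81 [140.4 265.3] 449 [129.5 258.5] [74.7 10.3] 26.6 [0.5026 0.4465 0.012 ]
```

View pics/crop1.png

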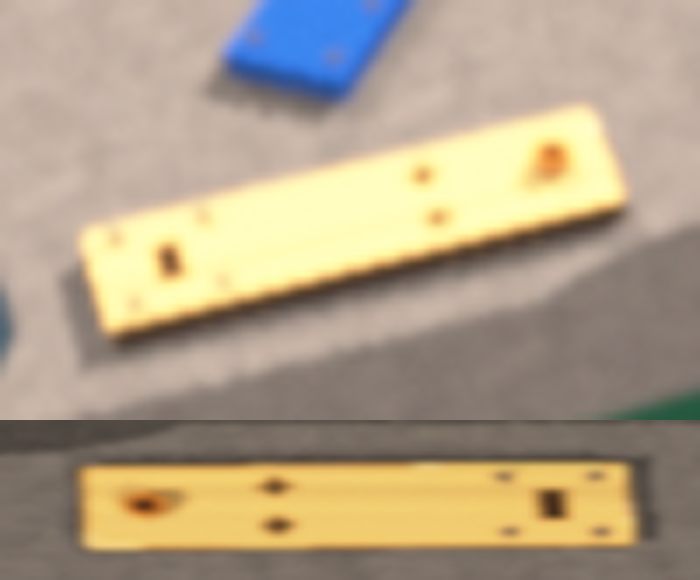

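View pics/crop2.png

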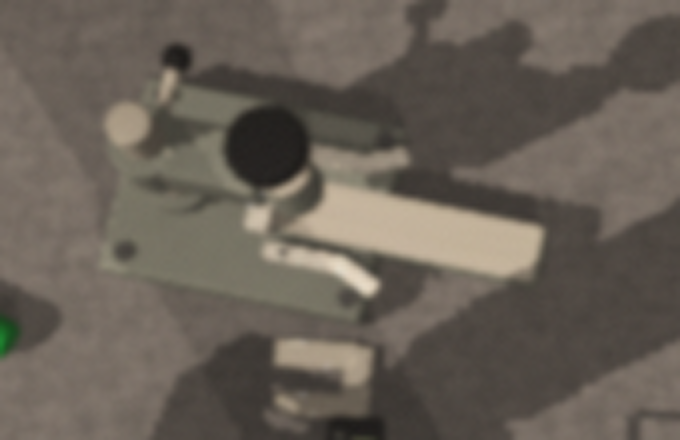

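Run:
```python
from h import *
s=env.snapshot("scene");save(s,"g.png",(420,0,560,130),5)
t=env.snapshot("top");
a=t["pixels"][:,:,::-1]
cv2.imwrite("pics/c3.png",cv2.resize(s["pixels"][170:290,320:460,::-1],None,fx=5,fy=5,interpolation=cv2.INTER_CUBIC))
for q,z in [("carrier",.012),("carrier_done",.015),("mat",.003),("plunger_top",.19)]:
  for n,p in (("top",t),("scene",s)):
    m=env.masks_of(p,q)
    for mm in m[:3]:
        pts=np.argwhere(mm["pixels"])[:,::-1].astype(np.float32)
        W=np.array([ray(p,x,z)[:2] for x in pts]).astype(np.float32)
        r=cv2.minAreaRect(W*1000); print(q,n,np.round(r[0],1),np.round(r[1],1),round(r[2],2))
```

```text
carrier top [ 662.  -473.5] [192.5  55.2] 74.41
carrier top [ 300.  -199.3] [ 54.7 192.5] 52.46
carrier top [ 459.8 -249. ] [193.3  51.6] 89.77
carrier scene [ 309.4 -204.2] [ 57.6 196.5] 51.16
carrier scene [ 467.3 -253.2] [ 63.8 189.9] 0.97
carrier scene [ 669.6 -476.7] [192.1  58. ] 74.17
carrier_done top [ 733.3 -220.2] [ 54.  191.4] 1.23
carrier_done scene [ 741.8 -222.9] [ 57.9 192.4] 1.4
mat top [ 679.3 -213.1] [200.7 240.1] 2.21
mat top [555.  212.6] [292. 146.] 69.03
mat scene [468.2 240.6] [277.9 327.9] 66.52
mat scene [ 681.6 -214.9] [205.  242.1] 2.67
plunger_top top [555.8 206.4] [44.5 42.8] 1.8
plunger_top top [ 434.5 -213.8] [164.2  44.2] 89.77
plunger_top scene [579.5 197.7] [44.6 79.6] 76.03
```

View pics/g.png

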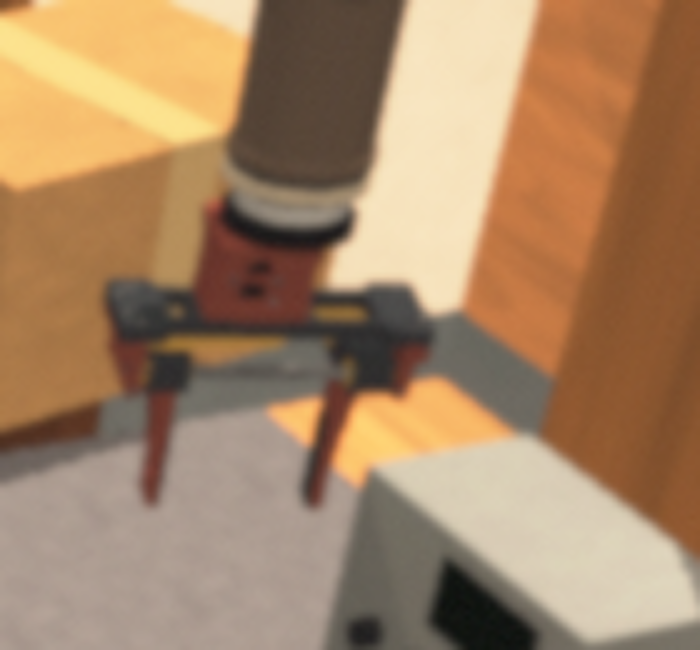

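View pics/c3.png

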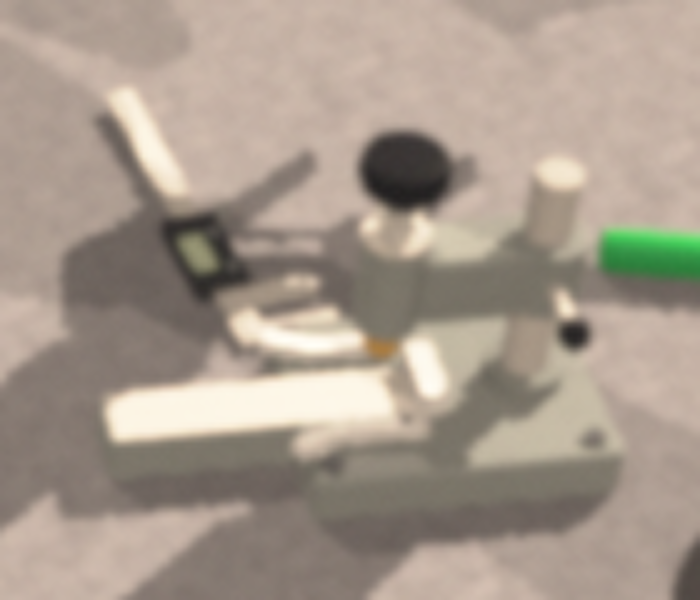

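Emit:
send_rows:
  plan:
    - [0,0,0,-0.3,-0.6,0.5,100]
    - [0,0,0,-0.3,-0.7,0.6,100]
    - [0,0,0,-0.3,-0.7,0.6,100]
    - [0,0,0,-0.3,-0.7,0.6,100]
    - [0,0,0,0,-0.7,0.6,100]

```text
time: 2.45
tool_pos: [0.2969, 0.3738, 0.2987]
tcp_rot: [[0.002, 0.352, 0.936], [0.003, 0.936, -0.352], [-1.0, 0.004, 0.001]]
wrist_force: [0.3, -0.0, 0.6]
grip_width: 0.0879
```

Emit:
send_rows:
  plan:
    - [0,0,0,0,-0.7,0.6,100]
    - [0,0,0,0,-0.7,0.6,100]
    - [0,0,0,0,-0.7,0.6,100]
    - [0,0,0,0,-0.7,0.6,100]
    - [0,0,0,0,-0.7,0.6,100]

```text
time: 2.95
tool_pos: [0.375, 0.1563, 0.297]
tcp_rot: [[0.001, 0.352, 0.936], [0.001, 0.936, -0.352], [-1.0, 0.001, 0.0]]
wrist_force: [1.1, 0.3, 0.7]
grip_width: 0.0878
```

Emit:
send_rows:
  plan:
    - [0,0,0,0,-0.7,0.6,100]
    - [0,0,0,0,-0.7,0.6,100]
    - [0,0,0,0,-0.7,0.6,100]
    - [0,0,0,0,-0.7,0.6,100]
    - [0,0,0,0,-0.7,0.6,100]

```text
time: 3.45
tool_pos: [0.4538, -0.0602, 0.2971]
tcp_rot: [[0.001, 0.352, 0.936], [0.001, 0.936, -0.352], [-1.0, 0.001, 0.001]]
wrist_force: [0.6, 0.3, 0.2]
grip_width: 0.0875
```

Emit:
send_rows:
  plan:
    - [1,0,0,0,0,0,100]
    - [1,0,0,0,0,0,100]
    - [1,0,0,0,0,0,100]
    - [1,0,0,0,0,0,100]
    - [1,0,0,0,0,0,100]

```text
time: 3.95
tool_pos: [0.4535, -0.0585, 0.2968]
tcp_rot: [[0.0, 0.717, 0.697], [0.0, 0.697, -0.717], [-1.0, 0.0, 0.0]]
wrist_force: [0.1, 0.2, 0.2]
grip_width: 0.0881
```

Emit:
send_rows:
  plan:
    - [1,0,0,0,0,0,100]
    - [1,0,0,0,0,0,100]
    - [1,0,0,0,0,0,100]
    - [1,0,0,0,0,0,100]
    - [1,0,0,0,0,0,100]

```text
time: 4.45
tool_pos: [0.4535, -0.0584, 0.2968]
tcp_rot: [[0.0, 0.944, 0.329], [0.0, 0.329, -0.944], [-1.0, 0.0, -0.0]]
wrist_force: [-0.2, -0.5, -0.7]
grip_width: 0.0881
```

Emit:
send_rows:
  plan:
    - [1,0,0,0,0,0,100]
    - [1,0,0,0,0,0,100]
    - [1,0,0,0,0,0,100]
    - [0.88,0,0,0,0,0,100]
    - [0,0,0,0,0,0,100]

```text
time: 4.95
tool_pos: [0.4535, -0.0584, 0.2968]
tcp_rot: [[0.0, 1.0, -0.001], [0.0, -0.001, -1.0], [-1.0, 0.0, -0.0]]
wrist_force: [1.0, 0.0, -0.7]
grip_width: 0.088
```

Emit:
send_rows:
  plan:
    - [0,0,0,0,0.1,1,100]
    - [0,0,0,0,0.1,1,100]
    - [0,0,0,0,0,1,100]
    - [0,0,0,0,0,0,100]
    - [0,0,0,0,0,0,100]

```text
time: 5.45
tool_pos: [0.463, -0.209, 0.2965]
tcp_rot: [[-0.0, 1.0, -0.001], [-0.0, -0.001, -1.0], [-1.0, -0.0, 0.0]]
wrist_force: [0.1, 1.7, 0.4]
grip_width: 0.0879
```

Run:
```python
from h import *
s=env.snapshot("wrist");save(s,"w1.png")
print(env.observe()["tool_pos"])
for mm in env.masks_of(s,"carrier")[:3]:
    pts=np.argwhere(mm["pixels"])[:,::-1].astype(np.float32)
    W=np.array([ray(s,x,.012)[:2] for x in pts]).astype(np.float32)
    r=cv2.minAreaRect(W*1000); print(mm["conf"],mm["position"],np.round(r[0],1),np.round(r[1],1),round(r[2],2))
for mm in env.masks_of(s,"bushing_top")[:3]: print(mm["conf"],mm["position"],ray(s,mm["position"],.019))
```

```text
[ 0.4634 -0.2075  0.2964]
0.93 [465.5, 330.0] [ 661.9 -472.9] [193.6  56.6] 74.42
0.85 [318.4, 222.4] [ 462.  -251.6] [ 52.1 191. ] 0.12
0.72 [188.1, 190.7] [ 301.6 -200.2] [ 54.6 190.2] 52.0
0.71 [317.4, 173.7] [ 0.4603 -0.1758  0.019 ]
0.51 [137.4, 154.2] [ 0.2411 -0.1521  0.019 ]
0.5 [473.8, 331.6] [ 0.6848 -0.4006  0.019 ]
```

View pics/w1.png

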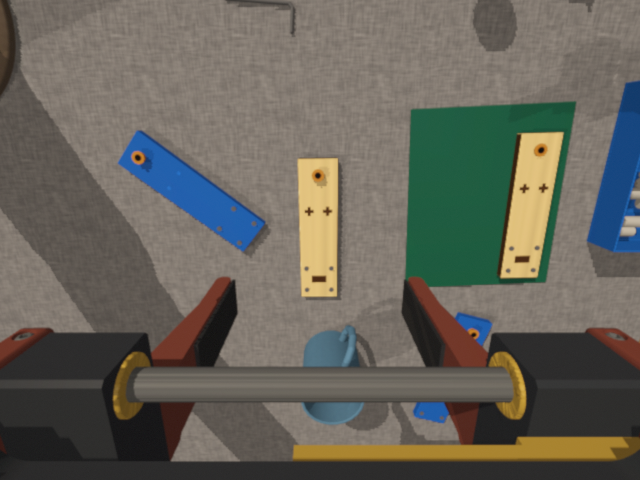

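Emit:
send_rows:
  plan:
    - [0,0,0,0.3,-0.05,0.64,100]
    - [0,0,0,1,0,0.64,100]
    - [0,0,0,1,0,0,100]
    - [0,0,0,1,0,0,100]
    - [0,0,0,1,0,0,100]

```text
time: 6.1
tool_pos: [0.4616, -0.2651, 0.0878]
tcp_rot: [[0.001, 1.0, 0.003], [0.001, 0.003, -1.0], [-1.0, 0.001, -0.001]]
wrist_force: [0.5, 0.1, 0.0]
grip_width: 0.0879
```

Emit:
send_rows:
  plan:
    - [0,0,0,0.5,0,0,100]
    - [0,0,0,0.4,0,0,100]
    - [0,0,0,0.2,0,0,100]
    - [0,0,0,0,0,0,100]
    - [0,0,0,0,0,0,100]

```text
time: 6.6
tool_pos: [0.4616, -0.2665, 0.0353]
tcp_rot: [[0.001, 1.0, 0.001], [-0.0, 0.001, -1.0], [-1.0, 0.001, 0.0]]
wrist_force: [-0.1, -0.8, 0.4]
grip_width: 0.0881
```

Emit:
send_rows:
  plan:
    - [0,0,0,0.2,0,0.08,100]
    - [0,0,0,0.16,0,0,100]
    - [0,0,0,0,0,0,100]

```text
time: 6.9
tool_pos: [0.4605, -0.2706, 0.0158]
tcp_rot: [[-0.001, 1.0, -0.0], [0.001, -0.0, -1.0], [-1.0, -0.001, -0.001]]
wrist_force: [-0.3, 0.3, 0.7]
grip_width: 0.0879
```

Run:
```python
from h import *
s=env.snapshot("wrist");save(s,"w2.png")
o=env.observe();print(o["tool_pos"],o["wrist_force"])
```

```text
[ 0.4605 -0.2708  0.0161] [-0.0708  0.1481 -0.8604]
```

View pics/w2.png

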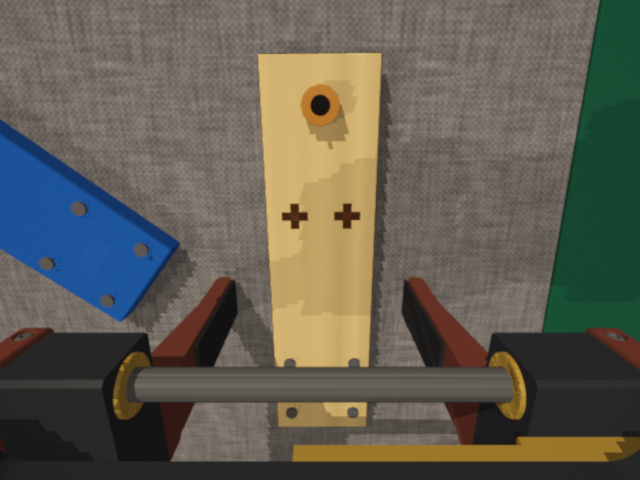

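Emit:
send_rows:
  plan:
    - [0,0,0,0,0,0,40]
    - [0,0,0,0,0,0,40]
    - [0,0,0,0,0,0,40]
    - [0,0,0,0,0,0,40]
    - [0,0,0,0,0,0,40]
  force: 20

```text
time: 7.45
tool_pos: [0.461, -0.2708, 0.0166]
tcp_rot: [[0.0, 1.0, -0.0], [0.0, -0.0, -1.0], [-1.0, 0.0, -0.0]]
wrist_force: [-0.2, -0.0, 0.8]
grip_width: 0.0511
```

Emit:
send_rows:
  plan:
    - [0,0,0,0,0,0,40]
    - [0,0,0,0,0,0,40]
    - [0,0,0,-0.2,0,0,40]
    - [0,0,0,-0.4,0,0,40]
    - [0,0,0,-0.4,0,0,40]

```text
time: 7.95
tool_pos: [0.4604, -0.2709, 0.0673]
tcp_rot: [[-0.001, 1.0, -0.001], [0.0, -0.001, -1.0], [-1.0, -0.001, -0.0]]
wrist_force: [1.2, -0.8, -2.0]
grip_width: 0.0499
```

Run:
```python
from h import *
s=env.snapshot("wrist");save(s,"w3.png")
o=env.observe();print(o["tool_pos"],o["wrist_force"],o["ft_torque"],o["grip_width"])
```

```text
[ 0.4618 -0.2719  0.0702] [ 0.7557 -0.3907  1.6868] [-0.2122 -0.0349 -0.0044] 0.05018259641396419
```

View pics/w3.png

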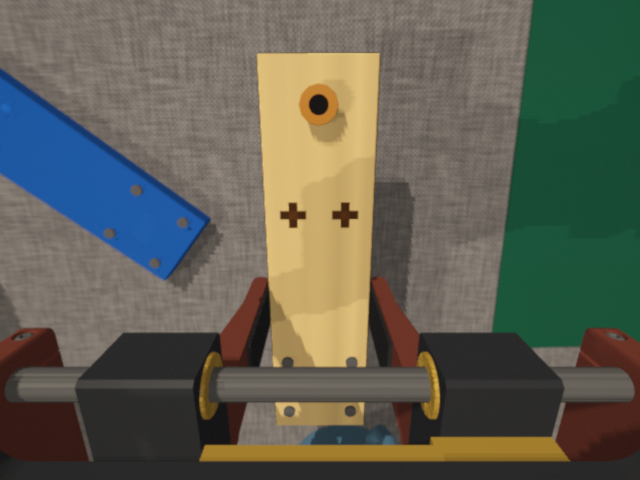

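Emit:
send_rows:
  plan:
    - [0,0,0,-0.8,0,0,40]
    - [0,0,0,-1,0,0,40]
    - [0,0,0,-1,0,0,40]
    - [0,0,0,-1,0,0,40]
    - [0,0,0,-0.7,-0.1,-0.3,40]

```text
time: 8.5
tool_pos: [0.456, -0.2578, 0.2949]
tcp_rot: [[0.003, 1.0, -0.003], [-0.002, -0.003, -1.0], [-1.0, 0.003, 0.002]]
wrist_force: [-0.2, 0.1, 0.1]
grip_width: 0.0498
```

Emit:
send_rows:
  plan:
    - [0,0,0,0,-0.2,-0.7,40]
    - [0,0,0,0,-0.2,-1,40]
    - [0,0,0,0,-0.2,-1,40]
    - [0,0,0,0,-0.1,-1,40]
    - [0,0,0,0,0,-1,40]

```text
time: 9.0
tool_pos: [0.4201, -0.0215, 0.2919]
tcp_rot: [[0.001, 1.0, -0.001], [0.001, -0.001, -1.0], [-1.0, 0.001, -0.001]]
wrist_force: [1.6, 0.5, -1.3]
grip_width: 0.0497
```

Emit:
send_rows:
  plan:
    - [0,0,0,0,0,-1,40]
    - [0,0,0,0,0,-1,40]
    - [0,0,0,0,0,-0.5,40]
    - [0,0,0,0,0,0,40]
    - [0,0,0,0,0,0,40]

```text
time: 9.5
tool_pos: [0.4211, 0.1015, 0.2914]
tcp_rot: [[-0.0, 1.0, 0.0], [-0.001, 0.0, -1.0], [-1.0, -0.0, 0.001]]
wrist_force: [-0.7, 0.6, -1.7]
grip_width: 0.0496
```

Run:
```python
from h import *
s=env.snapshot("wrist");save(s,"w4.png")
np.savez("w4.npz",**{k:s[k] for k in ("pixels","camera_matrix","world_from_camera")})
o=env.observe();print(o["time"],o["tool_pos"],o["wrist_force"],o["ft_torque"],o["grip_width"])
for q,z in(("plunger_top",.19),("bushing_top",.27)):
  for mm in env.masks_of(s,q)[:3]:
    pts=np.argwhere(mm["pixels"])[:,::-1].astype(np.float32)
    W=np.array([ray(s,x,z)[:2] for x in pts]).astype(np.float32)
    r=cv2.minAreaRect(W*1000); print(q,mm["conf"],mm["position"],np.round(r[0],1),np.round(r[1],1),round(r[2],2))
```

```text
9.55 [0.4213 0.1008 0.2914] [-0.3611  0.2289 -1.4437] [-0.0901  0.0696  0.0073] 0.04986962349112285
plunger_top 0.58 [511.0, 97.8] [552.3 205.6] [47.6 45.7] 46.59
bushing_top 0.87 [319.2, 103.1] [419.9 196.1] [17.5 17.3] 46.41
```

View pics/w4.png

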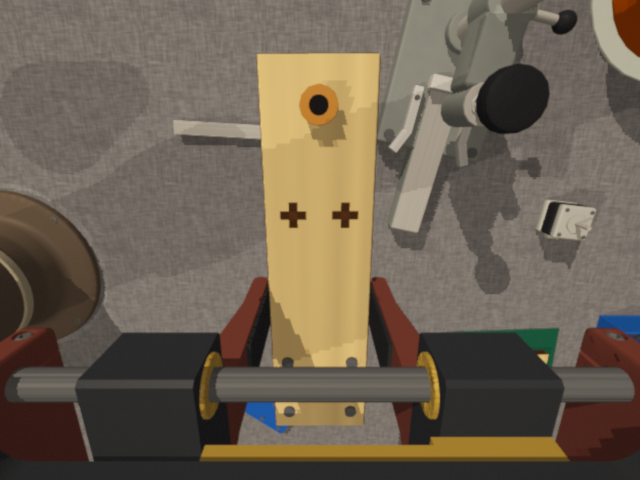

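Run:
```python
from h import *
s=dict(np.load("w4.npz"))
print(ray(s,(319.2,103.1),.2945), ray(s,(511,97.8),.19))
im=s["pixels"][0:250,370:570,::-1]
cv2.imwrite("pics/c4.png",cv2.resize(im,None,fx=3,fy=2.4,interpolation=cv2.INTER_CUBIC)[:600])
im=s["pixels"][60:250,375:525,::-1]
cv2.imwrite("pics/c5.png",cv2.resize(im,None,fx=4,fy=3.1,interpolation=cv2.INTER_CUBIC)[:600])
```

```text
[0.4203 0.1947 0.2945] [0.5511 0.2061 0.19  ]
```

View pics/c4.png

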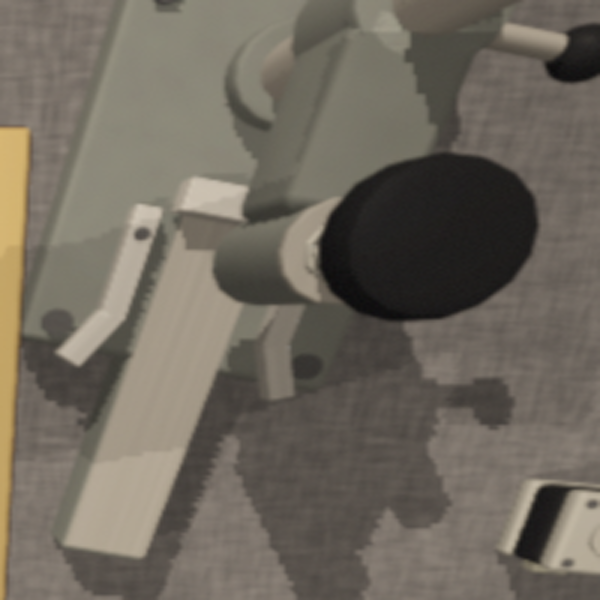

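Run:
```python
from h import *
s=dict(np.load("w4.npz"))
im=s["pixels"][80:240,380:480,::-1]
im=cv2.resize(im,None,fx=6,fy=6,interpolation=cv2.INTER_CUBIC)
cv2.imwrite("pics/c6a.png",im[:480]);cv2.imwrite("pics/c6b.png",im[480:])
t=env.snapshot("top");np.savez("t4.npz",**{k:t[k] for k in ("pixels","camera_matrix","world_from_camera")})
im=t["pixels"][205:280,220:310,::-1]
cv2.imwrite("pics/c7.png",cv2.resize(im,None,fx=8,fy=8,interpolation=cv2.INTER_CUBIC))
```

```text
(no output)
```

View pics/c6a.png

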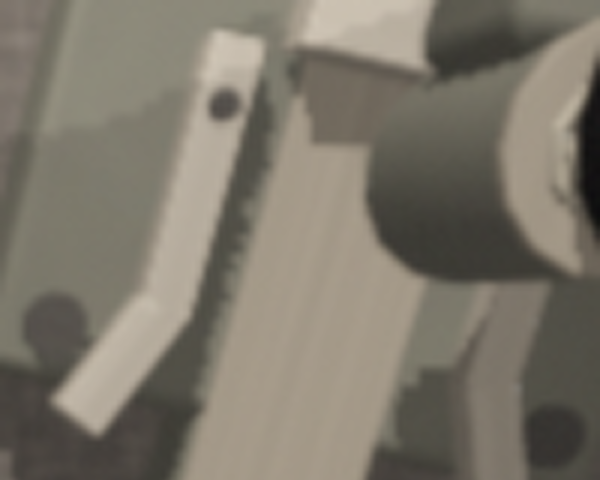

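View pics/c6b.png

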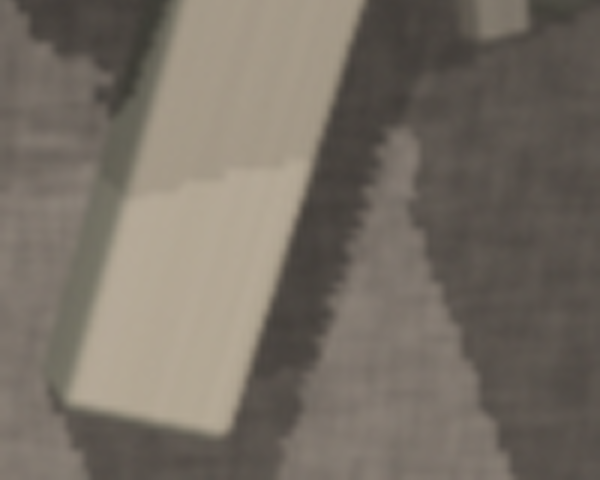

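View pics/c7.png

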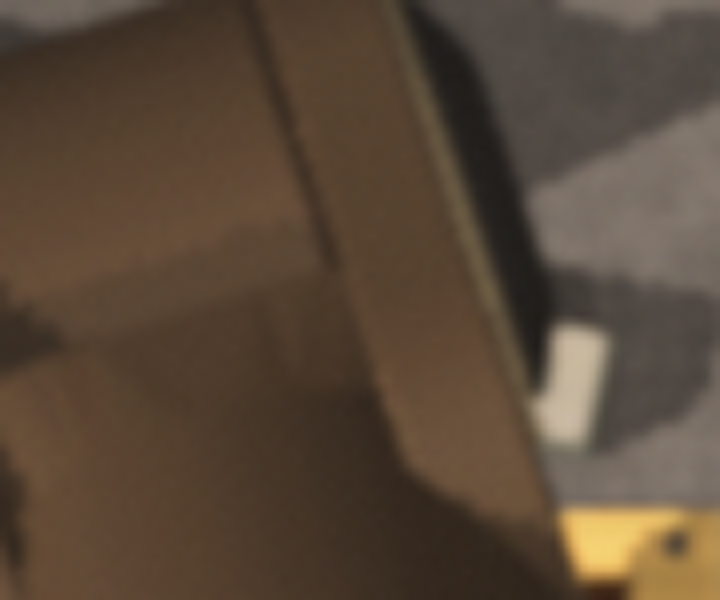

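Run:
```python
from h import *
s=dict(np.load("w4.npz"))
L0=ray(s,(391.2,227.0),.03);R0=ray(s,(417.5,232.5),.03);L1=ray(s,(410,160),.03);R1=ray(s,(450.8,127.5),.03)
print(L0,R0,L1,R1,np.hypot(*(L0-R0)[:2]))
for a,b in((L0,L1),(R0,R1)):
    d=b-a;print("yaw of y axis from +y (toward +x)",np.degrees(np.arctan2(d[0],d[1])))
st=ray(s,(429.2,87.5),.044);sr=ray(s,(380+430/6,80+75/6),.044);print("stop top corners",st,sr)
for yaw in(12.,13.,14.):
    a=np.radians(yaw);ey=np.array([np.sin(a),np.cos(a)]);ex=np.array([np.cos(a),-np.sin(a)])
    m=(L0+R0)[:2]/2
    o=m+.144*ey
    print(yaw,"origin",o,"stop mid in press frame",[(np.dot(p[:2]-o,ex),np.dot(p[:2]-o,ey)) for p in(st,sr)], "L1",np.dot(L1[:2]-o,ex),"R1",np.dot(R1[:2]-o,ex))
```

```text
[0.5108 0.0706 0.03  ] [0.5443 0.0634 0.03  ] [0.5276 0.1525 0.03  ] [0.5714 0.1889 0.03  ] 0.034292412956680486
yaw of y axis from +y (toward +x) 11.631689581565848
yaw of y axis from +y (toward +x) 12.204518737810913
stop top corners [0.5383 0.2294 0.044 ] [0.563  0.2245 0.044 ]
12.0 origin [0.5575 0.2078] stop mid in press frame [(np.float64(-0.023197350824759377), np.float64(0.017117517004631003)), (np.float64(0.0019428836273402727), np.float64(0.01743360408314385))] L1 -0.017683697612743028 R1 0.01760447899577506
13.0 origin [0.5599 0.2073] stop mid in press frame [(np.float64(-0.02600570614680071), np.float64(0.016688128431539034)), (np.float64(-0.0008748171543413516), np.float64(0.01744292495804546))] L1 -0.01914039135776707 R1 0.015361310397139095
14.0 origin [0.5624 0.2067] stop mid in press frame [(np.float64(-0.028806139878826662), np.float64(0.01620979269790599)), (np.float64(-0.003692251458243093), np.float64(0.01740306875407215))] L1 -0.020591254754166267 R1 0.013113462594547935
```

Emit:
send_rows:
  plan:
    - [0,0,0,0,0.4,0.5,40]
    - [0,0,0,0,0.6,0.5,40]
    - [0,0,0,0,0.6,0.5,40]
    - [0.4,0,0,0,0.36,0,40]
    - [1,0,0,0,0,0,40]

```text
time: 10.2
tool_pos: [0.5213, 0.0248, 0.2914]
tcp_rot: [[0.001, 0.992, -0.128], [-0.001, -0.128, -0.992], [-1.0, 0.001, 0.001]]
wrist_force: [0.1, 0.1, -1.8]
grip_width: 0.0498
```

Emit:
send_rows:
  plan:
    - [1,0,0,0.5,0,0,40]
    - [0,0,0,1,0,0,40]
    - [0,0,0,1,0,0,40]
    - [0,0,0,0.7,0,0,40]
    - [0,0,0,0,0,0,40]

```text
time: 10.7
tool_pos: [0.5162, 0.0257, 0.1278]
tcp_rot: [[-0.008, 0.978, -0.21], [-0.002, -0.21, -0.978], [-1.0, -0.007, 0.004]]
wrist_force: [-0.6, -0.3, -1.5]
grip_width: 0.0498
```

```bash
cat > st.py <<'E'
from h import *
import sys
O=np.array([.5575,.2065]);a=np.radians(12.);ey=np.array([np.sin(a),np.cos(a)]);ex=np.array([np.cos(a),-np.sin(a)])
def st():
    o=env.observe();p=o["tool_pos"];R=o["tcp_rot"]
    d=p[:2]-O
    print("t",o["time"],"tcp",p,"press xy",d@ex,d@ey,"yaw",np.degrees(np.arctan2(R[1,1],R[0,1])),"tilt",R[2,1],R[2,2],"F",o["wrist_force"],"T",o["ft_torque"],"g",o["grip_width"])
E
python3 - <<'E'
from st import *
st()
s=env.snapshot("wrist");save(s,"w5.png")
t=env.snapshot("scene");save(t,"s5.png",(300,150,480,310),4)
E
```

```text
t 10.7 tcp [0.5162 0.0257 0.1278] press xy -0.002769392927693628 -0.18543651562063443 yaw -12.10216534395051 tilt -0.007106467245183182 0.00394724890986735 F [-0.645  -0.2626 -1.4654] T [-0.1321  0.0737  0.0109] g 0.049775542988426374
```

View pics/w5.png

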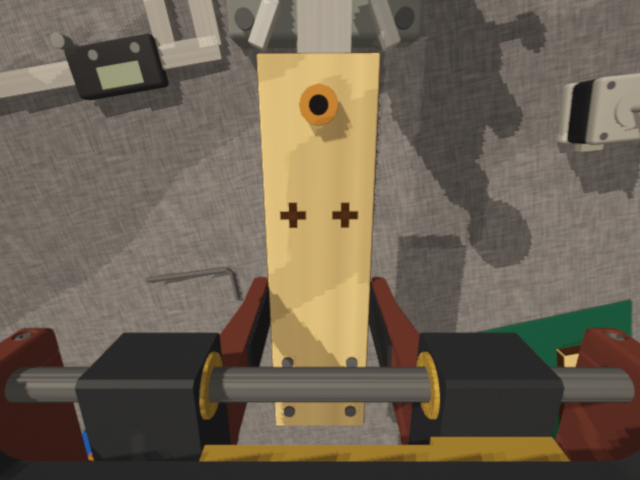

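View pics/s5.png

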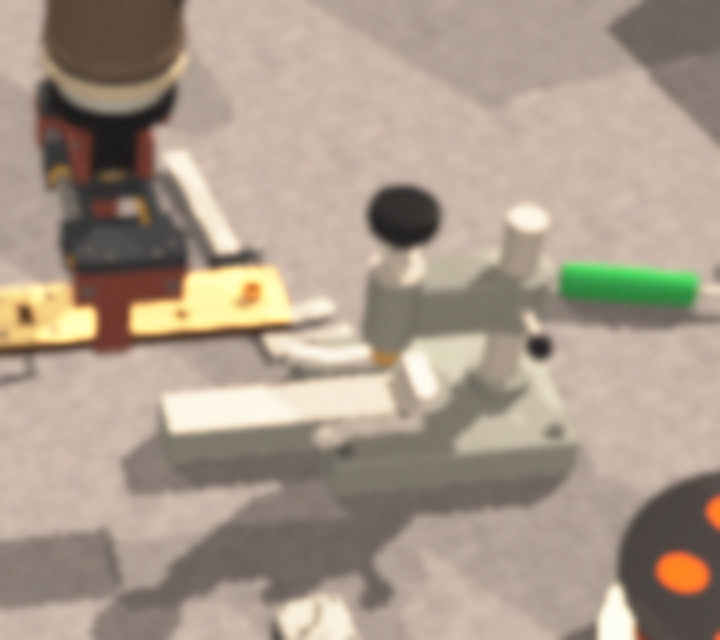

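Emit:
send_rows:
  plan:
    - [0,0,0,0.4,0.04,0,40]
    - [0,0,0,0.4,0,0,40]
    - [0,0,0,0.3,0,0,40]
    - [0,0,0,0,0,0,40]
    - [0,0,0,0,0,0,40]

```text
time: 11.3
tool_pos: [0.5228, 0.0264, 0.0786]
tcp_rot: [[0.003, 0.978, -0.209], [0.001, -0.209, -0.978], [-1.0, 0.003, -0.001]]
wrist_force: [0.5, 0.7, -1.9]
grip_width: 0.0495
```

Run:
```python
from st import *
st()
s=env.snapshot("wrist");save(s,"w6.png",(200,0,440,160),3)
print(ray(s,(0,0),0)[0])
```

```text
t 11.3 tcp [0.5228 0.0264 0.0786] press xy 0.003511158013143563 -0.18342187946062383 yaw -12.037832326633765 tilt 0.0026544488448554384 -0.0012393662864580812 F [ 0.4631  0.6736 -1.8565] T [-0.1112  0.0347  0.0119] g 0.0495443907652226
0.376052950479405
```

View pics/w6.png

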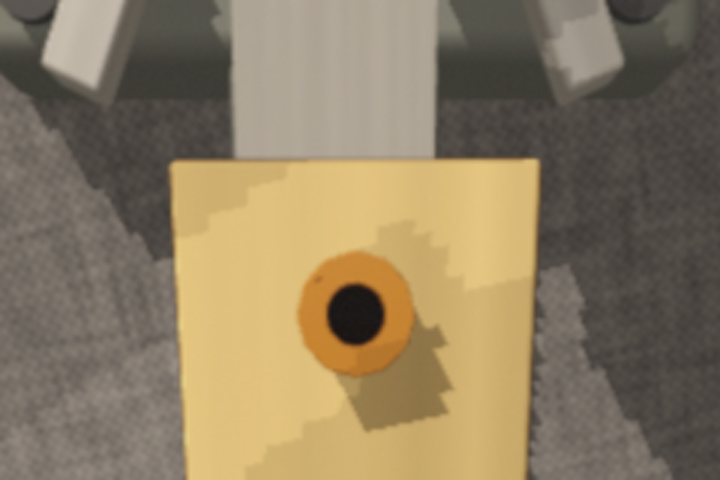

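Emit:
send_rows:
  plan:
    - [0,0,0,0,-0.08,0,40]
    - [0,0,0,0,0,0,40]
    - [0,0,0,0,0,0,40]

```text
time: 11.65
tool_pos: [0.5176, 0.0276, 0.0771]
tcp_rot: [[0.001, 0.978, -0.208], [0.0, -0.208, -0.978], [-1.0, 0.001, -0.001]]
wrist_force: [0.9, 0.0, -1.8]
grip_width: 0.0499
```

Run:
```python
from st import *
st()
s=env.snapshot("wrist");save(s,"w7.png",(200,0,440,160),3)
st()
```

```text
t 11.65 tcp [0.5176 0.0276 0.0771] press xy -0.0018479877250939605 -0.18332471714713122 yaw -11.999288789547098 tilt 0.0007074667876148832 -0.0005939010009447819 F [ 0.873   0.0001 -1.8285] T [-0.0524  0.0453 -0.0127] g 0.04992928904545162
t 11.7 tcp [0.5176 0.0275 0.077 ] press xy -0.0018271017846161763 -0.18337768549828787 yaw -12.004612423341115 tilt 0.0005517212607366583 -0.0004587159442095066 F [-0.3835 -0.1452 -0.9656] T [-0.1     0.0943  0.0045] g 0.049844815947139715
```

View pics/w7.png

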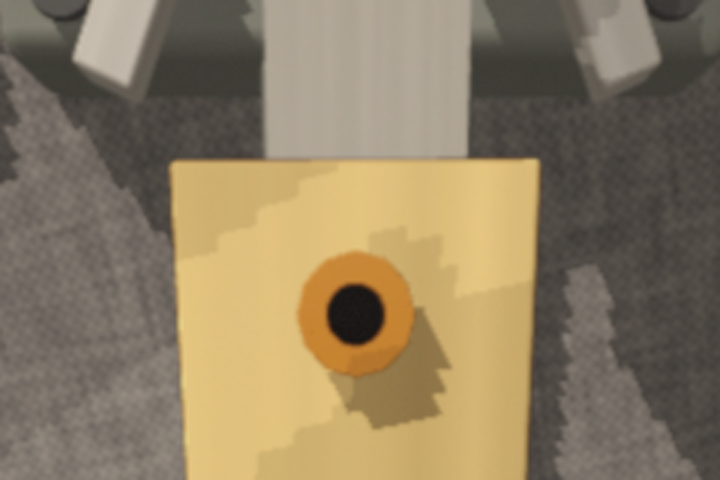

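Emit:
send_rows:
  plan:
    - [0,0,0,0.27,0.037,0,40]
    - [0,0,0,0.25,0,0,40]
    - [0,0,0,0,0,0,40]
    - [0,0,0,0,0,0,40]

```text
time: 12.1
tool_pos: [0.5186, 0.0266, 0.0496]
tcp_rot: [[-0.002, 0.978, -0.209], [-0.001, -0.209, -0.978], [-1.0, -0.002, 0.001]]
wrist_force: [-0.4, -0.3, -1.3]
grip_width: 0.0495
```

Run:
```python
from st import *
st()
s=env.snapshot("wrist");save(s,"w8.png",(200,0,440,160),3)
s=env.snapshot("scene");save(s,"s8.png",(300,150,480,310),4)
st()
```

```text
t 12.1 tcp [0.5186 0.0266 0.0496] press xy -0.0006075615767471505 -0.18402477166841794 yaw -12.036475587496497 tilt -0.0016565948549143786 0.0010024386560281166 F [-0.4347 -0.2755 -1.2542] T [-0.1354  0.0616 -0.014 ] g 0.04948262205026147
t 12.2 tcp [0.5192 0.0268 0.0504] press xy -5.5017498082542135e-05 -0.18375750455922626 yaw -12.031879394979462 tilt -0.00024528901324546217 0.00025674691123994404 F [ 0.7896 -0.3594 -1.4187] T [-0.0761  0.0479 -0.0403] g 0.04978522166755316
```

View pics/w8.png

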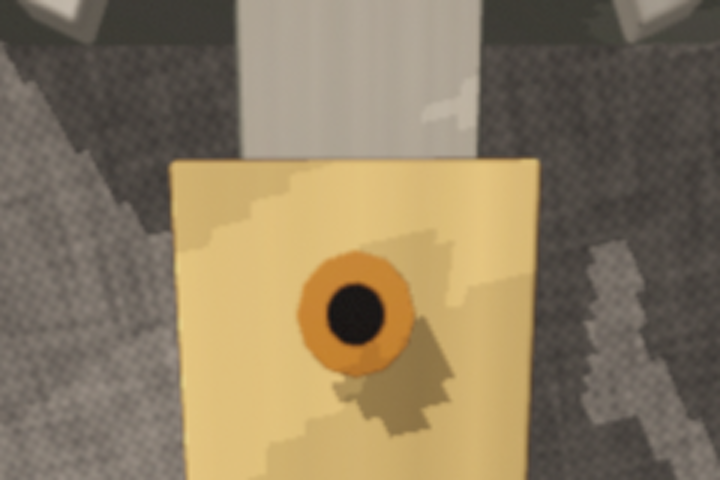

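View pics/s8.png

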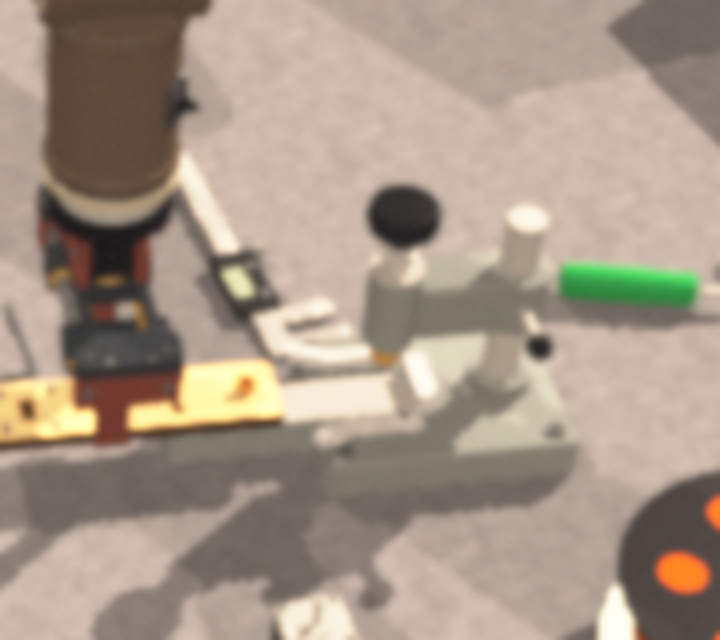

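Emit:
send_rows:
  plan:
    - [0,0,0,0,0.01,-0.4,40]
    - [0,0,0,0,0,-0.4,40]
    - [0,0,0,0,0,-0.4,40]
    - [0,0,0,0,0,0,40]
    - [0,0,0,0,0,0,40]

```text
time: 12.7
tool_pos: [0.5322, 0.0854, 0.0507]
tcp_rot: [[0.0, 0.978, -0.207], [-0.0, -0.207, -0.978], [-1.0, 0.0, 0.0]]
wrist_force: [-1.0, -1.2, -1.3]
grip_width: 0.0498
```

Run:
```python
from st import *
st()
s=env.snapshot("wrist");save(s,"w9.png",(200,0,440,160),3)
s=env.snapshot("scene");save(s,"s9.png",(300,150,480,310),4)
st()
```

```text
t 12.7 tcp [0.5322 0.0854 0.0507] press xy 0.0004440017573876039 -0.1237198552778801 yaw -11.966463327536172 tilt 0.00033232220701338454 0.00018255109962209023 F [-0.9638 -1.2261 -1.279 ] T [-0.1397  0.1063 -0.002 ] g 0.04978848086889504
t 12.8 tcp [0.532  0.0843 0.0507] press xy 0.0004946337374919386 -0.12479533883332582 yaw -12.076889776622945 tilt 0.00014495142456312586 0.0004859308456462174 F [ 0.3845 -1.0656 -1.2317] T [-0.121   0.1406 -0.006 ] g 0.0495101438406763
```

View pics/w9.png

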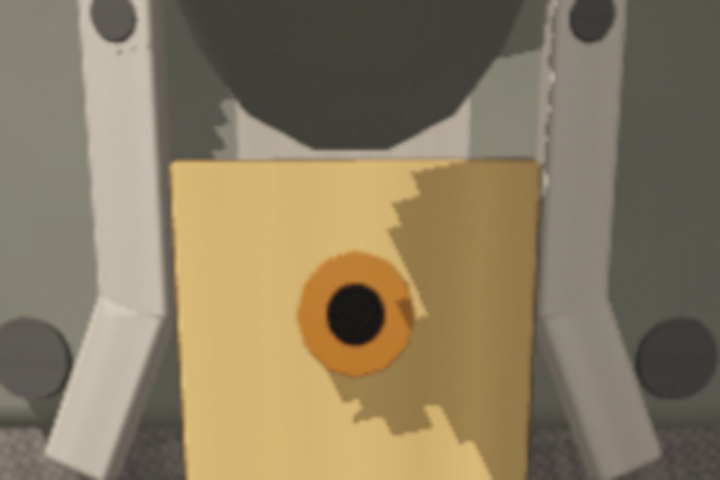

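View pics/s9.png

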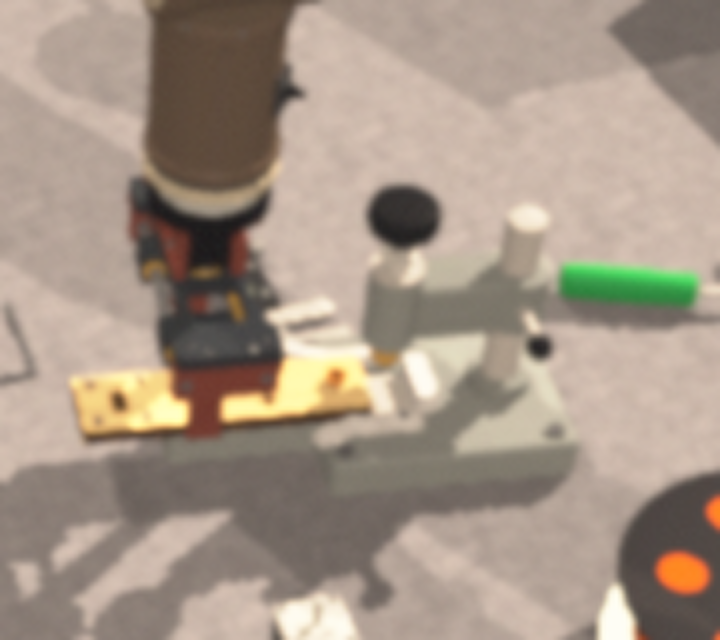

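Emit:
send_rows:
  plan:
    - [0,0,0,0,0,-0.2,40]
    - [0,0,0,0,0,-0.2,40]
    - [0,0,0,0,0,-0.06,40]
    - [0,0,0,0,0,0,40]
    - [0,0,0,0,0,0,40]

```text
time: 13.3
tool_pos: [0.5369, 0.108, 0.0505]
tcp_rot: [[-0.0, 0.978, -0.208], [-0.0, -0.208, -0.978], [-1.0, -0.0, 0.0]]
wrist_force: [0.5, 0.5, -2.1]
grip_width: 0.0495
```

Run:
```python
from st import *
st()
s=env.snapshot("wrist");save(s,"w10.png")
st()
```

```text
t 13.3 tcp [0.5369 0.108  0.0505] press xy 0.00033408959444060273 -0.10062544258750201 yaw -11.99828774499332 tilt -8.080273215926715e-05 0.000245009033990165 F [ 0.5135  0.475  -2.0638] T [-0.1315  0.1321  0.0059] g 0.049455488633915766
t 13.35 tcp [0.5369 0.1077 0.0505] press xy 0.0003815380366967466 -0.10087780264847994 yaw -12.021982659546131 tilt -7.209373820980915e-05 0.00034058359667705123 F [ 0.2193 -0.7521 -1.9511] T [-0.1103  0.0738  0.0237] g 0.049812393552552396
```

View pics/w10.png

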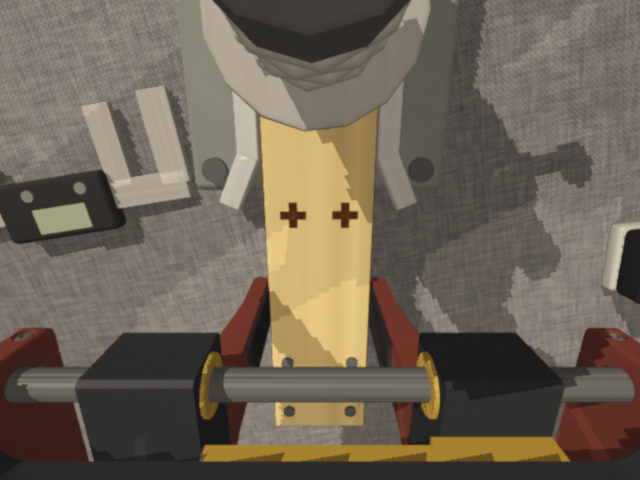

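Emit:
send_rows:
  plan:
    - [0,0,0,0.07,0,0,40]
    - [0,0,0,0.01,0,-0.03,40]
    - [0,0,0,0,0,-0.03,40]
    - [0,0,0,0,0,0,40]
    - [0,0,0,0,0,0,40]

```text
time: 13.85
tool_pos: [0.5379, 0.1109, 0.0466]
tcp_rot: [[0.0, 0.978, -0.208], [-0.0, -0.208, -0.978], [-1.0, 0.0, -0.0]]
wrist_force: [0.6, -1.9, 1.7]
grip_width: 0.0497
```

Run:
```python
from st import *
st()
```

```text
t 13.85 tcp [0.5379 0.1109 0.0466] press xy 0.0006895756707816424 -0.09763417328770342 yaw -12.024753971037342 tilt 0.00047831833209866935 -9.611005300390948e-05 F [ 0.5712 -1.9238  1.7134] T [-0.34    0.0333  0.033 ] g 0.04973138090654592
```

Emit:
send_rows:
  plan:
    - [0,0,0,0,0,-0.02,40]
    - [0,0,0,0,0,-0.02,40]
    - [0,0,0,0,0,0,40]

```text
time: 14.15
tool_pos: [0.5381, 0.1131, 0.0466]
tcp_rot: [[0.0, 0.978, -0.208], [0.0, -0.208, -0.978], [-1.0, 0.0, -0.0]]
wrist_force: [-0.3, -0.9, 2.6]
grip_width: 0.0496
```

Emit:
send_rows:
  plan:
    - [0,0,0,0,0,-0.02,40]
    - [0,0,0,0,0,-0.02,40]
    - [0,0,0,0,0,0,40]

```text
time: 14.45
tool_pos: [0.5385, 0.1149, 0.0466]
tcp_rot: [[0.0, 0.978, -0.208], [-0.0, -0.208, -0.978], [-1.0, 0.0, 0.0]]
wrist_force: [-0.6, -1.6, 4.7]
grip_width: 0.0496
```

Emit:
send_rows:
  plan:
    - [0,0,0,0,0,-0.02,40]
    - [0,0,0,0,0,-0.02,40]
    - [0,0,0,0,0,0,40]

```text
time: 14.75
tool_pos: [0.5385, 0.115, 0.0466]
tcp_rot: [[-0.001, 0.978, -0.209], [-0.002, -0.209, -0.978], [-1.0, -0.0, 0.002]]
wrist_force: [-2.3, -7.0, 8.2]
grip_width: 0.0499
```

Run:
```python
from st import *
st()
s=env.snapshot("scene");save(s,"s11.png",(330,170,450,290),5)
s=env.snapshot("wrist");save(s,"w11.png",(180,0,460,200),2.5)
st()
```

```text
t 14.75 tcp [0.5385 0.115  0.0466] press xy 0.00048072290899232764 -0.09346955795263728 yaw -12.073431743957014 tilt -0.0003667275955072459 0.0020312430555082923 F [-2.3391 -7.0334  8.2344] T [-1.677   0.5096  0.0549] g 0.04986593690891876
t 14.85 tcp [0.5385 0.115  0.0466] press xy 0.00048112956983186855 -0.09347662873410668 yaw -12.076305315192622 tilt -0.00033510368198926254 0.001963617019025586 F [-2.3895 -7.255   6.0783] T [-1.7774  0.5572  0.1292] g 0.04983443754753784
```

View pics/s11.png

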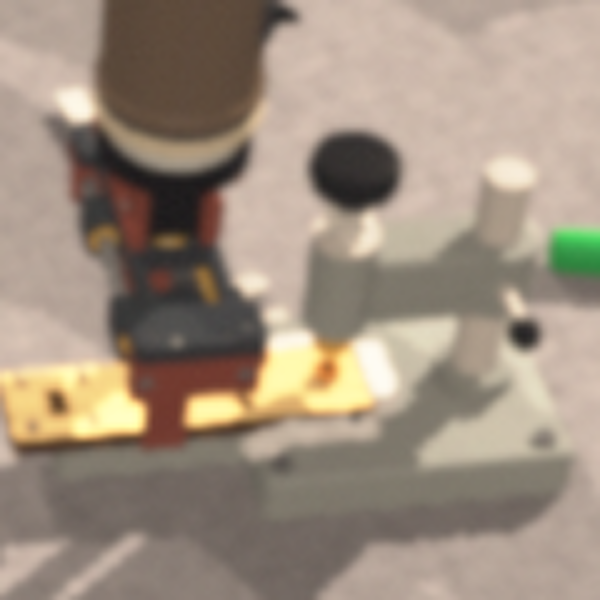

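View pics/w11.png

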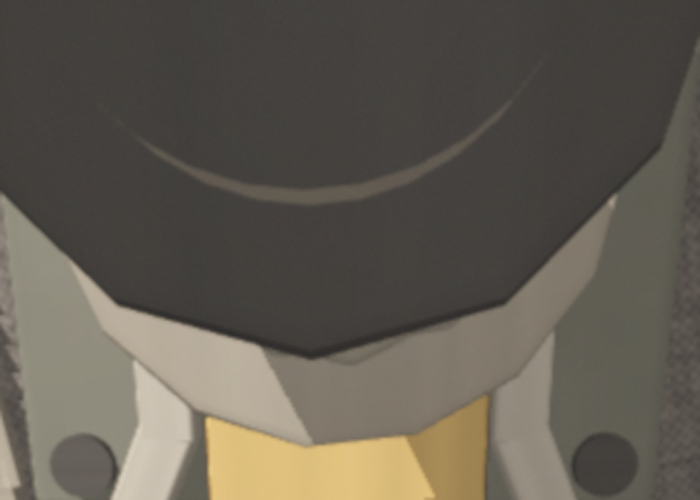

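Emit:
send_rows:
  plan:
    - [0,0,0,0,0,0.02,40]
    - [0,0,0,0,0,0,75]
    - [0,0,0,0,0,0,75]
    - [0,0,0,0,0,0,75]
    - [0,0,0,0,0,0,75]

```text
time: 15.35
tool_pos: [0.5385, 0.1163, 0.0464]
tcp_rot: [[-0.0, 0.978, -0.208], [0.0, -0.208, -0.978], [-1.0, -0.0, -0.0]]
wrist_force: [-0.1, 0.5, -1.1]
grip_width: 0.0658
```

Run:
```python
from st import *
st()
s=env.snapshot("wrist");save(s,"w12.png")
st()
```

```text
t 15.35 tcp [0.5385 0.1163 0.0464] press xy 0.00019307283366853866 -0.0921524121191818 yaw -11.982679586948796 tilt -0.00029579550374207714 -0.00017945876530072558 F [-0.0681  0.4663 -1.0597] T [-0.0555  0.122  -0.0221] g 0.06582697395224653
t 15.4 tcp [0.5386 0.1162 0.0464] press xy 0.0002749384635403721 -0.09224814740799935 yaw -11.991446370843677 tilt -0.00017127890744361935 -0.00014335711344097543 F [ 0.3013  0.8643 -0.2594] T [-0.0786  0.066   0.0086] g 0.06610171247899839
```

View pics/w12.png

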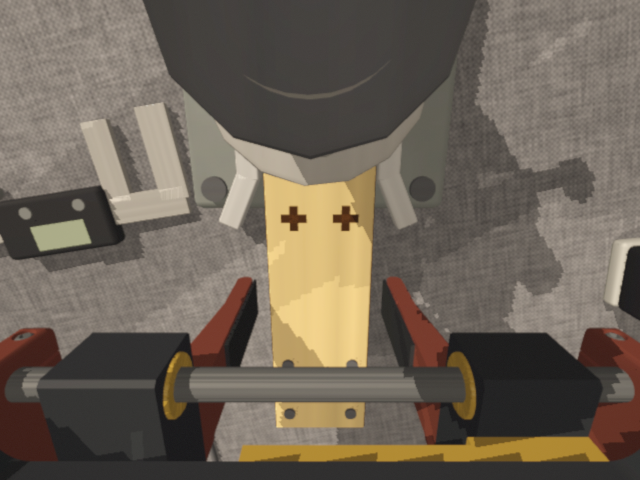

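Emit:
send_rows:
  plan:
    - [0,0,0,-0.2,0,0,75]
    - [0,0,0,-0.6,0,0,75]
    - [0,0,0,-1,0,0,75]
    - [0,0,0,-1,0,0,75]
    - [0,0,0,-1,0,0,75]

```text
time: 15.9
tool_pos: [0.5383, 0.1154, 0.2392]
tcp_rot: [[0.0, 0.978, -0.209], [-0.0, -0.209, -0.978], [-1.0, 0.0, 0.0]]
wrist_force: [-0.1, 1.2, -0.3]
grip_width: 0.0659
```

Emit:
send_rows:
  plan:
    - [0,0,0,-0.8,0,0,0]
    - [0,0,0,0,0,0,0]
    - [0,0,0,0,0,0,0]
    - [0,0,0,0,0,0,0]
    - [0,0,0,0,0,0,0]

```text
time: 16.4
tool_pos: [0.5378, 0.1157, 0.2751]
tcp_rot: [[-0.002, 0.978, -0.208], [-0.001, -0.208, -0.978], [-1.0, -0.002, 0.002]]
wrist_force: [-1.1, -0.1, 0.7]
grip_width: 0.0294
```

Run:
```python
from st import *
st()
s=env.snapshot("wrist");save(s,"w13.png")
for q,z in(("plunger_top",.19),):
  for mm in env.masks_of(s,q)[:3]:
    pts=np.argwhere(mm["pixels"])[:,::-1].astype(np.float32)
    W=np.array([ray(s,x,z)[:2] for x in pts]).astype(np.float32)
    r=cv2.minAreaRect(W*1000); print(q,mm["conf"],mm["position"],np.round(r[0],1),np.round(r[1],1),round(r[2],2),(np.array(r[0])/1000-O)@ex,(np.array(r[0])/1000-O)@ey)
st()
```

```text
t 16.4 tcp [0.5378 0.1157 0.2751] press xy -0.0003575112960538881 -0.09285893786763737 yaw -12.018795729447362 tilt -0.0021486138783391867 0.0015556165493502301 F [-1.1126 -0.0849  0.671 ] T [-0.0846  0.0945  0.0092] g 0.0293822122083043
plunger_top 0.57 [320.9, 116.7] [556.8 206. ] [43.9 43.8] 52.1 -0.0006111077212775664 -0.0006679747005924607
t 16.5 tcp [0.5381 0.1157 0.2754] press xy -7.571734646618523e-05 -0.0928450011536278 yaw -12.022302598413035 tilt -0.0017154672704509741 0.0015067420967572462 F [-0.3039  0.0361  0.1535] T [-0.0439  0.091   0.0041] g 0.02148250262600158
```

View pics/w13.png

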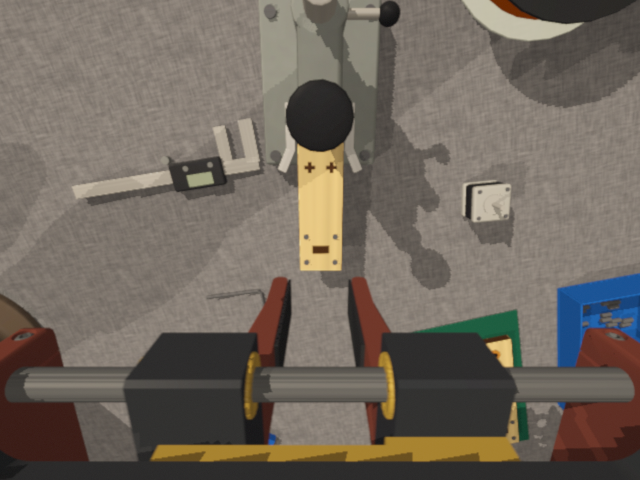

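Emit:
send_rows:
  plan:
    - [0,0,0,0,0,-0.6,0]
    - [0,0,0,0,0,-0.7,0]
    - [0,0,0,0,0,-0.57,0]
    - [0,0,0,0.3,0,0,0]
    - [0,0,0,0.3,0,0,0]

```text
time: 17.0
tool_pos: [0.558, 0.2084, 0.2452]
tcp_rot: [[-0.001, 0.978, -0.206], [-0.001, -0.206, -0.978], [-1.0, -0.001, 0.001]]
wrist_force: [0.0, -0.3, 0.1]
grip_width: 0.0006
```

Emit:
send_rows:
  plan:
    - [0,0,0,0.4,0,0,0]
    - [0,0,0,0.2,0,0,0]
    - [0,0,0,0,0,0,0]
    - [0,0,0,0,0,0,0]

```text
time: 17.4
tool_pos: [0.5583, 0.2072, 0.2167]
tcp_rot: [[-0.0, 0.978, -0.209], [-0.0, -0.209, -0.978], [-1.0, 0.0, 0.0]]
wrist_force: [-0.5, 0.3, 0.1]
grip_width: 0.0004
```

Run:
```python
from st import *
st()
s=env.snapshot("scene");save(s,"s14.png",(330,130,450,250),5)
st()
```

```text
t 17.4 tcp [0.5583 0.2072 0.2167] press xy 0.0006794721144704995 0.0008169749704134257 yaw -12.035455780657342 tilt 9.483684294786154e-06 0.0002987704433269848 F [-0.4554  0.3171  0.1009] T [-0.072   0.0771 -0.0096] g 0.0004080217504516859
t 17.45 tcp [0.5586 0.2072 0.2172] press xy 0.0008961859292310007 0.0009557162470180851 yaw -12.031541918129658 tilt 0.0006709636630389487 -0.00034007482851999187 F [ 0.5621  0.3114 -0.293 ] T [-0.0459  0.0876  0.0357] g 0.00038112653996006133
```

View pics/s14.png

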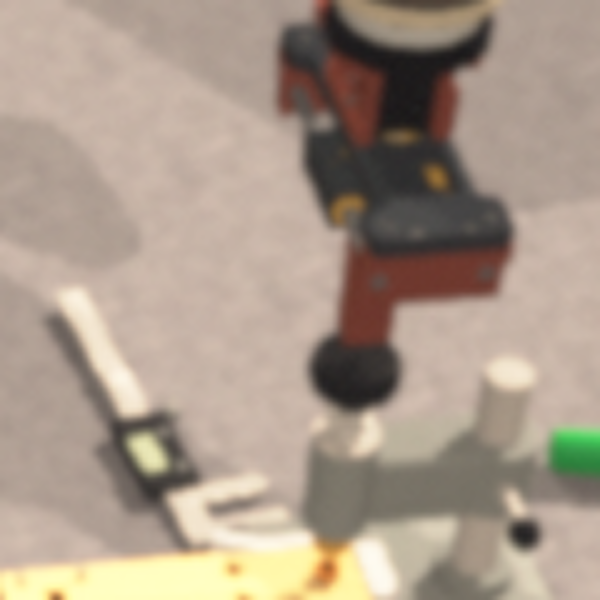

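Emit:
send_rows:
  plan:
    - [0,0,0,0.15,0,0,0]
    - [0,0,0,0.1,0,0,0]
    - [0,0,0,0.1,0,0,0]
    - [0,0,0,0.1,0,0,0]
    - [0,0,0,0,0,0,0]

```text
time: 17.95
tool_pos: [0.5583, 0.2075, 0.194]
tcp_rot: [[0.0, 0.978, -0.208], [0.0, -0.208, -0.978], [-1.0, 0.0, -0.0]]
wrist_force: [-1.1, 0.4, 6.0]
grip_width: 0.0005
```

Emit:
send_rows:
  plan:
    - [0,0,0,0.08,0,0,0]
    - [0,0,0,0.08,0,0,0]
    - [0,0,0,0,0,0,0]

```text
time: 18.25
tool_pos: [0.5584, 0.2074, 0.1867]
tcp_rot: [[0.001, 0.978, -0.208], [0.001, -0.208, -0.978], [-1.0, 0.0, -0.001]]
wrist_force: [-2.0, -0.5, 8.1]
grip_width: 0.0004
```

Emit:
send_rows:
  plan:
    - [0,0,0,0.04,0,0,0]
    - [0,0,0,0.04,0,0,0]
    - [0,0,0,0,0,0,0]

```text
time: 18.55
tool_pos: [0.5584, 0.2075, 0.1843]
tcp_rot: [[0.001, 0.978, -0.208], [0.002, -0.208, -0.978], [-1.0, 0.0, -0.002]]
wrist_force: [-6.9, -2.6, 20.5]
grip_width: 0.0009
```

Emit:
send_rows:
  plan:
    - [0,0,0,0.02,0,0,0]
    - [0,0,0,0.02,0,0,0]
    - [0,0,0,0,0,0,0]

```text
time: 18.85
tool_pos: [0.5585, 0.2075, 0.1841]
tcp_rot: [[0.001, 0.978, -0.208], [0.003, -0.208, -0.978], [-1.0, 0.0, -0.003]]
wrist_force: [-12.8, -3.2, 36.4]
grip_width: 0.0006
```

Run:
```python
from st import *
s=env.snapshot("scene");save(s,"s15.png",(330,150,450,270),5)
st()
```

```text
t 18.9 tcp [0.5585 0.2075 0.1842] press xy 0.0007451587869813916 0.0011720503176888763 yaw -12.02677966375753 tilt 0.00040087252906965216 -0.003458425439130157 F [-12.4202  -3.0872  36.1547] T [-0.8196  3.0358  0.0142] g 0.0002103242772852203
```

View pics/s15.png

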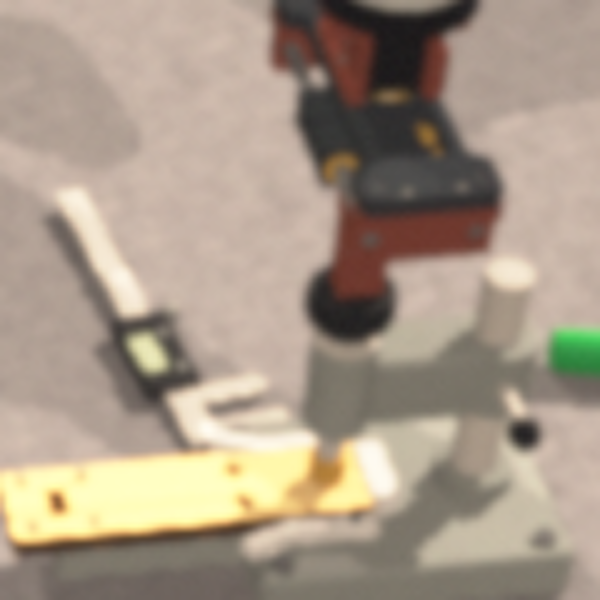

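Emit:
send_rows:
  plan:
    - [0,0,0,-0.1,0,0,0]
    - [0,0,0,-0.1,0,0,0]
    - [0,0,0,-0.1,0,0,0]
    - [0,0,0,-0.1,0,0,0]
    - [0,0,0,-0.2,0,0,0]

```text
time: 19.4
tool_pos: [0.5579, 0.2073, 0.21]
tcp_rot: [[-0.0, 0.978, -0.208], [-0.0, -0.208, -0.978], [-1.0, -0.0, 0.0]]
wrist_force: [-0.5, 0.3, 0.1]
grip_width: 0.0003
```

Emit:
send_rows:
  plan:
    - [0,0,0,-0.4,0,0,0]
    - [0,0,0,-0.6,0,0,0]
    - [0,0,0,-0.3,0,0,0]
    - [0,0,0,0,0,0,0]
    - [0,0,0,0,0,0,0]

```text
time: 19.9
tool_pos: [0.5577, 0.2073, 0.2745]
tcp_rot: [[-0.001, 0.978, -0.208], [-0.0, -0.208, -0.978], [-1.0, -0.001, 0.0]]
wrist_force: [-1.0, -0.6, 0.6]
grip_width: 0.0005
```

Run:
```python
from st import *
s=env.snapshot("scene");save(s,"s16.png",(330,150,450,270),5)
st()
```

```text
t 19.95 tcp [0.5575 0.2073 0.2739] press xy -0.00017199517642289296 0.0007413314379264857 yaw -12.005607919426255 tilt -0.0013604071605630857 0.0009751532975377331 F [-0.7431 -0.311  -0.3695] T [-0.1077  0.0923  0.0156] g 0.0005257356975070579
```

View pics/s16.png

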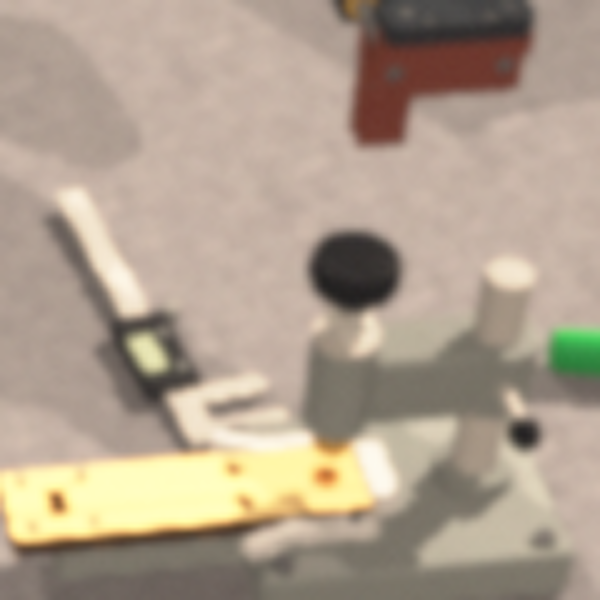

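Emit:
send_rows:
  plan:
    - [0,0,0,0,0,0.6,80]
    - [0,0,0,0,0,0.7,80]
    - [0,0,0,0,0,0.6,80]
    - [0,0,0,0,0,0,80]
    - [0,0,0,0,0,0,80]

```text
time: 20.45
tool_pos: [0.5379, 0.1141, 0.2742]
tcp_rot: [[-0.001, 0.978, -0.209], [0.0, -0.209, -0.978], [-1.0, -0.001, 0.0]]
wrist_force: [-0.4, 1.2, -0.4]
grip_width: 0.037
```

Emit:
send_rows:
  plan:
    - [0,0,0,0.6,0,0,80]
    - [0,0,0,1,0,0,80]
    - [0,0,0,1,0,0,80]
    - [0,0,0,0,0,0,80]
    - [0,0,0,0,0,0,80]

```text
time: 20.95
tool_pos: [0.5382, 0.1149, 0.1449]
tcp_rot: [[-0.002, 0.978, -0.207], [-0.001, -0.207, -0.978], [-1.0, -0.002, 0.002]]
wrist_force: [0.1, -0.0, -0.0]
grip_width: 0.0698
```

Run:
```python
from st import *
st()
s=env.snapshot("wrist");save(s,"w17.png")
st()
```

```text
t 20.95 tcp [0.5382 0.1149 0.1449] press xy 0.00015708375186867856 -0.09357590011897862 yaw -11.970871404127694 tilt -0.0017050025924380274 0.0017213348417361538 F [ 0.0642 -0.     -0.0239] T [-0.0936  0.0733  0.0684] g 0.0698222576086328
t 21.0 tcp [0.5394 0.115  0.1464] press xy 0.0012744517410033804 -0.09327544773021552 yaw -11.984724196367347 tilt 0.0010261047245719319 -0.00017664173102541767 F [0.5663 0.3429 0.7694] T [-0.0664  0.075   0.0131] g 0.07006840200207885
```

View pics/w17.png

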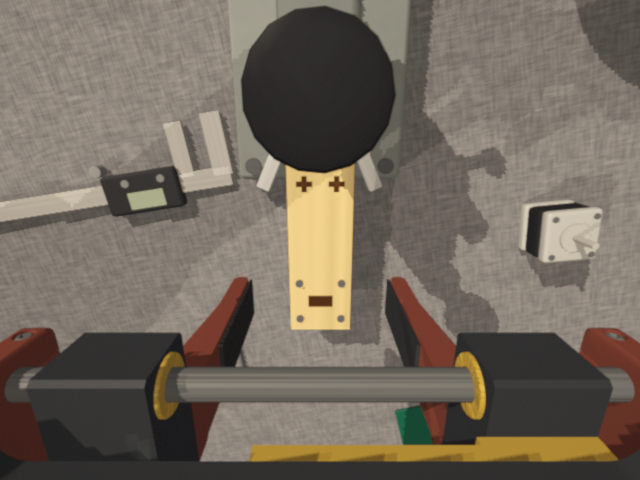

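Emit:
send_rows:
  plan:
    - [0,0,0,0.8,0,0,80]
    - [0,0,0,0.6,0,0,80]
    - [0,0,0,0.3,0,0,80]
    - [0,0,0,0,0,0,80]
    - [0,0,0,0,0,0,80]

```text
time: 21.5
tool_pos: [0.5397, 0.1147, 0.0618]
tcp_rot: [[0.002, 0.978, -0.208], [0.001, -0.208, -0.978], [-1.0, 0.002, -0.001]]
wrist_force: [0.1, 0.2, -0.2]
grip_width: 0.0702
```

Run:
```python
from st import *
st()
```

```text
t 21.5 tcp [0.5397 0.1147 0.0618] press xy 0.0017244119642368502 -0.09352541258141969 yaw -12.020592311212692 tilt 0.002115338149345301 -0.0013107701599853608 F [ 0.147   0.2351 -0.1992] T [-0.0435  0.1091  0.0155] g 0.07019633150026361
```

Emit:
send_rows:
  plan:
    - [0,0,0,0.2,-0.02,0,80]
    - [0,0,0,0.11,0,0,80]
    - [0,0,0,0,0,0,80]
    - [0,0,0,0,0,0,40]
    - [0,0,0,0,0,0,40]
  force: 20

```text
time: 22.0
tool_pos: [0.5375, 0.1146, 0.0447]
tcp_rot: [[0.0, 0.978, -0.208], [0.0, -0.208, -0.978], [-1.0, 0.0, -0.0]]
wrist_force: [-0.1, 0.2, -0.1]
grip_width: 0.0574
```

Emit:
send_rows:
  plan:
    - [0,0,0,0,0,0,40]
    - [0,0,0,0,0,0,40]
    - [0,0,0,0,0,0,40]
    - [0,0,0,0,0,0,40]
    - [0,0,0,0,0,0,40]

```text
time: 22.5
tool_pos: [0.5376, 0.1146, 0.0447]
tcp_rot: [[0.0, 0.978, -0.208], [0.0, -0.208, -0.978], [-1.0, 0.0, -0.0]]
wrist_force: [0.4, -0.4, 2.4]
grip_width: 0.0497
```

Run:
```python
from st import *
st()
s=env.snapshot("wrist");save(s,"w18.png")
```

```text
t 22.5 tcp [0.5376 0.1146 0.0447] press xy -0.0003726565130026415 -0.09400090940441383 yaw -12.014744055600968 tilt 0.00039102194143583496 -0.0002160098393669457 F [ 0.3974 -0.3629  2.4394] T [-0.1809  0.0448 -0.0275] g 0.04973591205413427
```

View pics/w18.png

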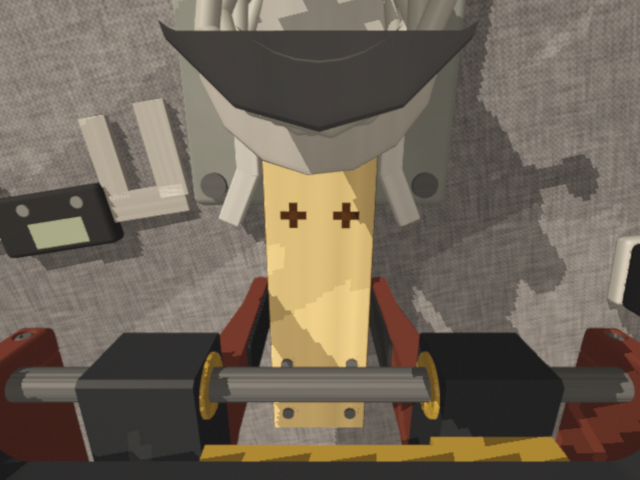

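Emit:
send_rows:
  plan:
    - [0,0,0,-0.06,0,0,40]
    - [0,0,0,0,0,0.1,40]
    - [0,0,0,0,0,0.3,40]
    - [0,0,0,0,0,0.5,40]
    - [0,0,0,0,0,0.6,40]

```text
time: 23.05
tool_pos: [0.5211, 0.0401, 0.0473]
tcp_rot: [[-0.0, 0.978, -0.207], [-0.0, -0.207, -0.978], [-1.0, -0.0, 0.0]]
wrist_force: [-0.1, -0.1, -1.2]
grip_width: 0.0497
```

Emit:
send_rows:
  plan:
    - [0,0,0,0,0,0.6,40]
    - [0,0,0,-0.4,0,0.2,40]
    - [0,0,0,-0.7,0,0,40]
    - [0,0,0,-0.6,0,0,40]
    - [0,0,0,0,0,0,40]

```text
time: 23.55
tool_pos: [0.515, 0.0005, 0.1357]
tcp_rot: [[0.005, 0.978, -0.21], [0.001, -0.21, -0.978], [-1.0, 0.005, -0.002]]
wrist_force: [-0.2, -0.5, -1.9]
grip_width: 0.0501
```

Run:
```python
from st import *
st()
s=env.snapshot("wrist");save(s,"w19.png")
for mm in env.masks_of(s,"mat")[:1]:
    pts=np.argwhere(mm["pixels"])[:,::-1].astype(np.float32)
    W=np.array([ray(s,x,.003)[:2] for x in pts]).astype(np.float32)
    print(cv2.minAreaRect(W*1000))
```

```text
t 23.55 tcp [0.515  0.0005 0.1357] press xy 0.0012487662903393974 -0.21034819266756702 yaw -12.125971194352907 tilt 0.005043989033519609 -0.0021955359276116856 F [-0.1544 -0.5101 -1.9072] T [-0.0894  0.0586 -0.0379] g 0.05005934983165445
((678.3748779296875, -136.325439453125), (194.6964874267578, 87.79891967773438), 2.081383466720581)
```

View pics/w19.png

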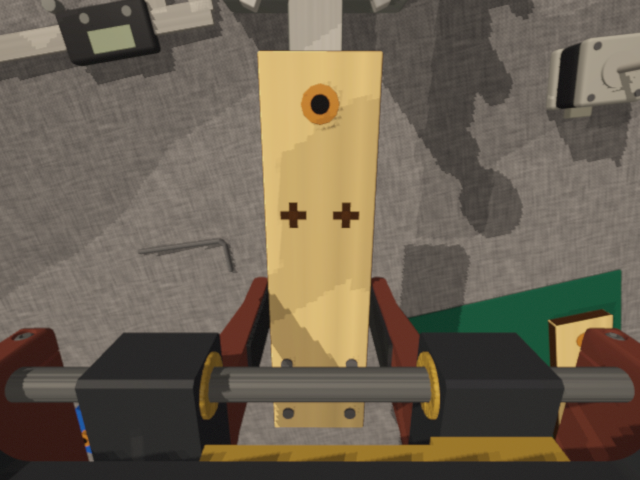

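Emit:
send_rows:
  plan:
    - [-0.9,0,0,-0.5,0,0,40]
    - [-1,0,0,-0.6,0,0,40]
    - [-0.95,0,0,0,0,0,40]
    - [0,0,0,0,0.3,0.6,40]
    - [0,0,0,0,0.35,0.8,40]

```text
time: 24.15
tool_pos: [0.548, -0.065, 0.186]
tcp_rot: [[-0.002, 0.999, 0.044], [0.002, 0.044, -0.999], [-1.0, -0.002, -0.002]]
wrist_force: [0.6, -0.1, -0.5]
grip_width: 0.0495
```

Emit:
send_rows:
  plan:
    - [0,0,0,0,0.35,0.8,40]
    - [0,0,0,0,0.35,0.8,40]
    - [0,0,0,0,0.35,0.8,40]
    - [0,0,0,0,0.35,0.8,40]
    - [0,0,0,0,0,0,40]

```text
time: 24.65
tool_pos: [0.6238, -0.231, 0.185]
tcp_rot: [[-0.003, 0.999, 0.032], [-0.004, 0.032, -0.999], [-1.0, -0.003, 0.004]]
wrist_force: [0.9, -0.5, -0.8]
grip_width: 0.0502
```

Emit:
send_rows:
  plan:
    - [0,0,0,0,0,0,40]
    - [0,0,0,0,0,0,40]

```text
time: 24.85
tool_pos: [0.624, -0.2225, 0.1859]
tcp_rot: [[-0.002, 0.999, 0.04], [0.002, 0.04, -0.999], [-1.0, -0.002, -0.002]]
wrist_force: [0.1, 0.7, -1.8]
grip_width: 0.0497
```

Run:
```python
from st import *
st()
s=env.snapshot("wrist");save(s,"w20.png")
for q,z in(("mat",.003),("carrier_done",.015)):
  for mm in env.masks_of(s,q)[:2]:
    pts=np.argwhere(mm["pixels"])[:,::-1].astype(np.float32)
    W=np.array([ray(s,x,z)[:2] for x in pts]).astype(np.float32)
    print(q,mm["conf"],cv2.minAreaRect(W*1000), (W*1000).min(0),(W*1000).max(0))
```

```text
t 24.85 tcp [ 0.624  -0.2225  0.1859] press xy 0.1542321843452784 -0.40581375344466675 yaw 2.275462817394731 tilt -0.0024203557857046198 -0.001657070605539582 F [ 0.0505  0.7284 -1.8133] T [-0.0373  0.0406 -0.0111] g 0.049720941167702995
mat 0.59 ((728.0265502929688, -212.64552307128906), (102.800537109375, 239.2689666748047), 2.2973458766937256) [ 673.4448 -332.4334] [783.5291 -91.1468]
carrier_done 0.71 ((733.1212158203125, -222.5673065185547), (53.00664520263672, 188.7569580078125), 1.3211629390716553) [ 705.0138 -317.3306] [ 761.614  -127.6506]
```

View pics/w20.png

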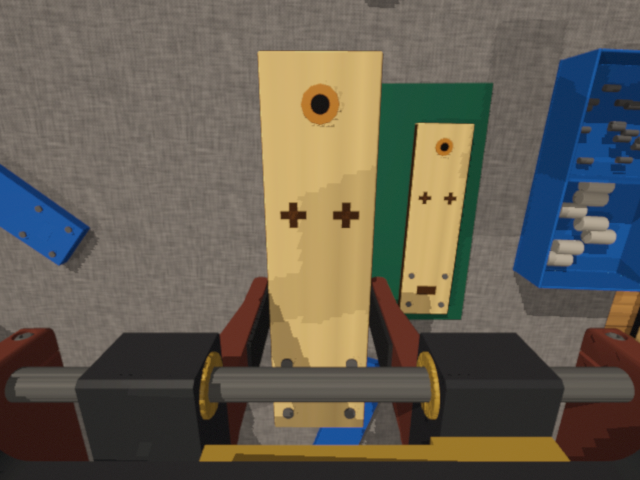

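Emit:
send_rows:
  plan:
    - [0,0,0,0.3,0.13,0.27,40]
    - [0,0,0,1,0,0,40]
    - [0,0,0,1,0,0,40]
    - [0,0,0,0.4,0,0,40]
    - [0,0,0,0,0,0,40]

```text
time: 25.5
tool_pos: [0.6298, -0.2346, 0.049]
tcp_rot: [[-0.006, 0.999, 0.041], [0.002, 0.041, -0.999], [-1.0, -0.006, -0.002]]
wrist_force: [0.4, 0.4, -1.2]
grip_width: 0.0504
```

Emit:
send_rows:
  plan:
    - [0,0,0,0,0,0,40]
    - [0,0,0,0,0,0,40]

```text
time: 25.7
tool_pos: [0.6332, -0.2372, 0.0548]
tcp_rot: [[0.003, 0.999, 0.04], [-0.001, 0.04, -0.999], [-1.0, 0.003, 0.001]]
wrist_force: [0.6, -0.6, -1.9]
grip_width: 0.0497
```

Run:
```python
from st import *
st()
s=env.snapshot("wrist");save(s,"w21.png")
s=env.snapshot("scene");save(s,"s21.png",(150,250,350,410),4)
```

```text
t 25.7 tcp [ 0.6332 -0.2372  0.0548] press xy 0.16631731724508902 -0.4182463886646974 yaw 2.2642018288336434 tilt 0.0032406574331920223 0.0010737904267311557 F [ 0.6175 -0.6444 -1.8788] T [-0.1022  0.0881 -0.033 ] g 0.049719579145114795
```

View pics/w21.png

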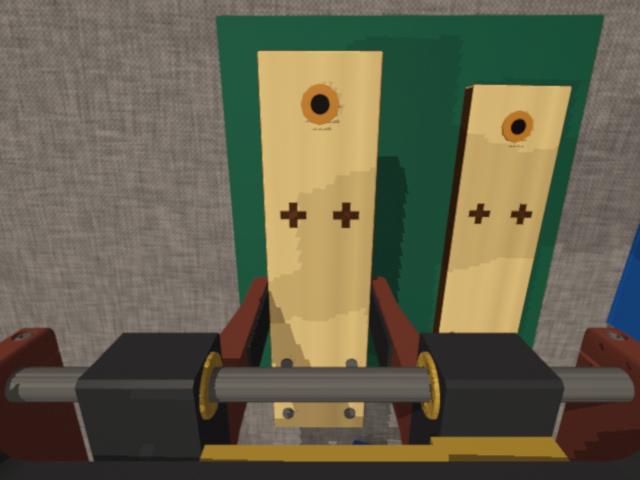

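View pics/s21.png

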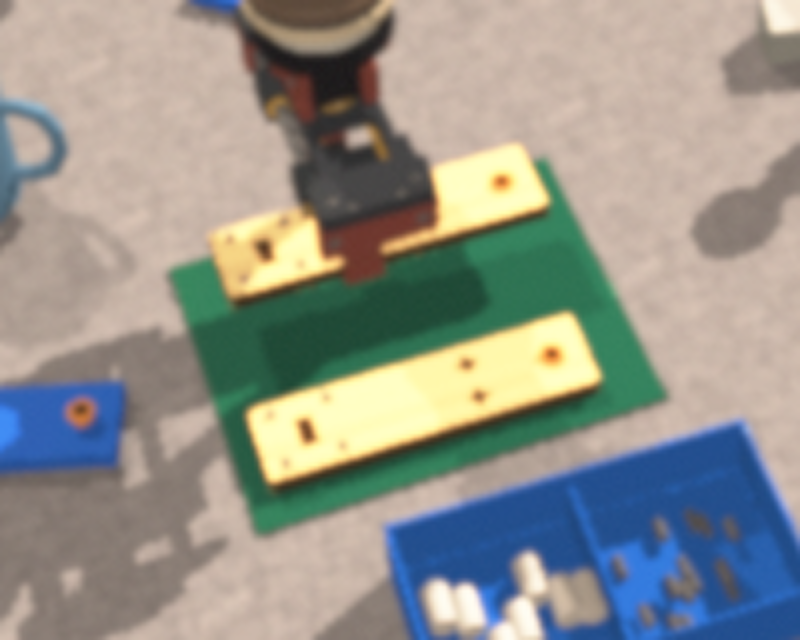

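Emit:
send_rows:
  plan:
    - [0,0,0,0.3,0,0,40]
    - [0,0,0,0.2,0,0,40]
    - [0,0,0,0.1,0,0,40]
    - [0,0,0,0,0,0,40]
    - [0,0,0,0,0,0,40]

```text
time: 26.3
tool_pos: [0.6317, -0.2371, 0.0222]
tcp_rot: [[-0.001, 0.999, 0.039], [-0.0, 0.039, -0.999], [-1.0, -0.001, 0.0]]
wrist_force: [-0.1, -0.5, -1.9]
grip_width: 0.0497
```

Emit:
send_rows:
  plan:
    - [0,0,0,0,0,0,40]
    - [0,0,0,0,0,0,40]

```text
time: 26.5
tool_pos: [0.6321, -0.2371, 0.0229]
tcp_rot: [[0.001, 0.999, 0.039], [-0.0, 0.039, -0.999], [-1.0, 0.001, 0.0]]
wrist_force: [-0.3, 0.0, -1.5]
grip_width: 0.0498
```

Need about 5 mm more to touch the mat (TCP ≈ 0.0177).

Emit:
send_rows:
  plan:
    - [0,0,0,0.06,0,0,40]
    - [0,0,0,0.03,0,0,40]
    - [0,0,0,0,0,0,40]
    - [0,0,0,0,0,0,40]

```text
time: 26.9
tool_pos: [0.6318, -0.2369, 0.018]
tcp_rot: [[-0.0, 0.999, 0.039], [0.0, 0.039, -0.999], [-1.0, -0.0, -0.0]]
wrist_force: [-0.5, -0.3, -1.3]
grip_width: 0.0495
```

Emit:
send_rows:
  plan:
    - [0,0,0,0.02,0,0,40]
    - [0,0,0,0,0,0,40]
    - [0,0,0,0,0,0,40]

```text
time: 27.2
tool_pos: [0.6318, -0.2369, 0.0178]
tcp_rot: [[0.0, 0.999, 0.039], [0.0, 0.039, -0.999], [-1.0, 0.0, -0.0]]
wrist_force: [-2.7, 1.0, 5.7]
grip_width: 0.0495
```

Touched the mat (Fz from −1.3 to +5.7). I'll ease off, open and lift.

Emit:
send_rows:
  plan:
    - [0,0,0,-0.01,0,0,40]
    - [0,0,0,0,0,0,75]
    - [0,0,0,0,0,0,75]
    - [0,0,0,0,0,0,75]
    - [0,0,0,0,0,0,75]

```text
time: 27.7
tool_pos: [0.6318, -0.237, 0.0176]
tcp_rot: [[-0.0, 0.999, 0.039], [-0.0, 0.039, -0.999], [-1.0, -0.0, 0.0]]
wrist_force: [-1.0, -0.5, 1.8]
grip_width: 0.0659
```

Emit:
send_rows:
  plan:
    - [0,0,0,-0.2,0,0,75]
    - [0,0,0,-0.6,0,0,75]
    - [0,0,0,-1,0,0,75]
    - [0,0,0,-1,0,0,75]
    - [0,0,0,-1,0,0,75]

```text
time: 28.2
tool_pos: [0.6315, -0.237, 0.2101]
tcp_rot: [[0.0, 0.999, 0.039], [-0.0, 0.039, -0.999], [-1.0, 0.0, 0.0]]
wrist_force: [0.3, 0.1, 0.6]
grip_width: 0.0658
```

Emit:
send_rows:
  plan:
    - [0,0,0,-0.5,0,0,75]
    - [0,0,0,0,0,0,75]
    - [0,0,0,0,0,0,75]
    - [0,0,0,0,0,0,75]

```text
time: 28.6
tool_pos: [0.6312, -0.2364, 0.2312]
tcp_rot: [[-0.002, 0.999, 0.039], [0.001, 0.039, -0.999], [-1.0, -0.002, -0.001]]
wrist_force: [0.1, 0.8, -0.6]
grip_width: 0.0657
```

Run:
```python
from st import *
st()
s=env.snapshot("wrist");save(s,"w22.png")
for mm in env.masks_of(s,"carrier")[:3]:
    pts=np.argwhere(mm["pixels"])[:,::-1].astype(np.float32)
    W=np.array([ray(s,x,.015)[:2] for x in pts]).astype(np.float32)
    print(mm["conf"],cv2.minAreaRect(W*1000))
s=env.snapshot("scene");save(s,"s22.png")
```

```text
t 28.6 tcp [ 0.6312 -0.2364  0.2312] press xy 0.1641645789332236 -0.41790700711728346 yaw 2.2422344614088376 tilt -0.0019901091151271295 -0.0009295760316448094 F [ 0.0908  0.7673 -0.6283] T [-0.0413  0.0645  0.0567] g 0.06569395203584373
0.97 ((631.1365356445312, -217.86233520507812), (50.86665344238281, 189.1561279296875), 2.2953550815582275)
0.8 ((333.4978332519531, -221.52548217773438), (57.46927261352539, 124.8353271484375), 51.98712921142578)
0.77 ((663.2205200195312, -470.21502685546875), (195.22027587890625, 53.498016357421875), 74.26036834716797)
```

View pics/w22.png

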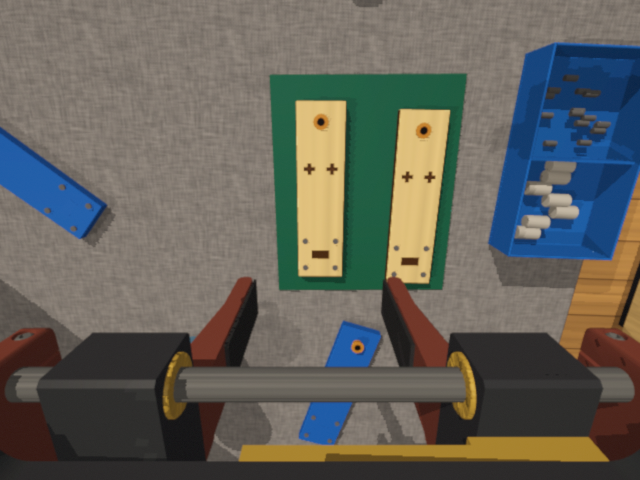

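View pics/s22.png

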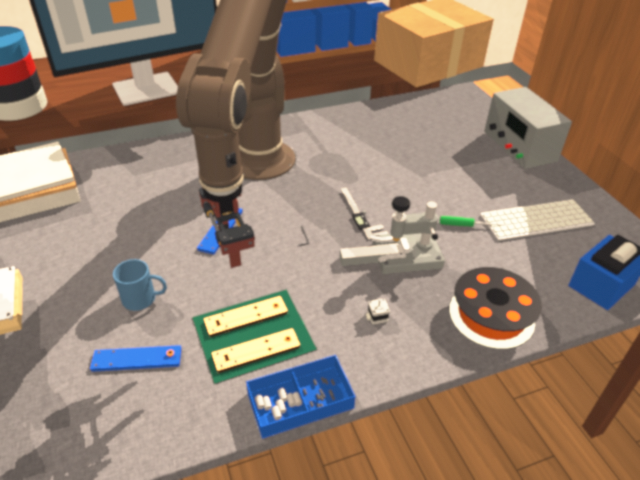

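```bash
python3 -c "
from rig import env
print(env.finish_job())"
```

```text
the job is handed in; nothing more can be done
None
```

I pressed the loose plywood arm's bushing home and laid the arm on the green mat next to the finished one. The job is handed in at about 29 s of the 61 s allowed; no verdict is given on hand-in.

- **Loading:** I slid the arm between the guides until it met the back stop (about 7 N against the push) and let go before pressing.
- **Pressing:** I pushed the knob down until it would go no further: 36 N on the wrist, fingertips at 170 mm, which is the stop height you gave. It came back up when I let go. The bushing then looked flush and cast no shadow, but I judged that from pictures and did not measure its depth.
- **Placing:** I set the arm down until it touched the mat, let go and lifted clear.

**Last checks:**
- The arm's centre is at (0.631, -0.218) m, about 49 mm onto the free side of the mat and 2 mm from where I aimed.
- It is parallel to the mat, bushing side up.
- In the last pictures the finished arm and the other things on the desk look unmoved, and the gripper is 0.23 m up, touching nothing.

**Disagreements:** the cameras differed by a few millimetres on the arm and knob positions. The back stop was also about 1 mm further in than I had estimated, so I went by contact there.

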